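Fill the rail of a ratchet-propped wiring board and set it to the third notch

TASK

The tilting wiring board is propped part-way up: lift it by its handle past the top notch until the red pawl tips clear, then lower it flat. Slide every switch module that is on the bench into the board's rail from the open end, toggles towards the handle, one against the next with no gaps and the first against the black stop, in the order red, yellow, green, blue, white counted from the stop (some may be missing). Then raise the board and leave it resting in its third notch from the bottom; leave the tin, reel, back box and screwdriver where they are.

Things in the scene. Friction and masses are not known exactly. Their poses are not given: they have to be found in the camera images.
- board_hinge (a point): Point on the board's hinge line opposite the handle's middle, 40 mm above the bench, fixed to the blue base plate (240 x 380 x 12 mm, never moves). x: horizontal, from the hinge towards the handle when flat; y: along the hinge towards the rail's open end; z: up. Wooden board: 20 to 185 mm from the hinge, 275 mm long (y), 10 mm thick, mid-plane through the hinge line, 0.7 kg.
- board (a joint): Board angle, rad: 0 flat, growing as the handle edge rises, end stop 1.3. Rests in notches at 0.26, 0.48, 0.70, 0.92: it clicks past each on the way up (a few newtons at the handle) and, once 0.02 past one, cannot go below it. Between 1.1 and 1.2 the pawl tips clear and the board can be lowered all the way; let go, it falls. Below 0.1 the pawl tips back and the ratchet works again.
- handle (a point): Middle of the black round handle bar at the board's free edge: 12 mm thick, 110 mm free length along y, 235 mm from the hinge line in the board's mid-plane; 44 mm free between bar and board edge. Axes turn with the board: x away from the hinge, y along the bar, z normal to the board.
- pawl (a joint): Angle of the red pawl, rad, at the stop end of the board: 0 engaged in the ratchet (up to 0.3 for a moment while clicking past a pin), 0.8 tipped clear. It tips over at about 0.4 either way by the weight of its red ball.
- pawl_weight (a point): Centre of the red ball (28 mm) on the pawl, about 190 mm above the bench beside the stop end of the board. It leans to the hinge side when engaged, to the handle side when tipped clear.
- rail_stop (a point): Point on the board's top face, on the middle line of the aluminium rail, at the face of the black stop that closes one end: 105 mm from the hinge line, 5 mm above the mid-plane, 120 mm from the hinge point along y. Axes turn with the board: x to the handle, y along the rail to its open end, z normal. Channel 68 mm wide.
- rail_mouth (a point): Point on the same middle line and face, 210 mm from the stop, where a module can be set down, then slid in. Up to 172 mm from the stop two lips overhang the channel: 9 mm high under them for a foot plate, 48 mm between them for the block, lip tops 13 mm above the board face, so nothing goes in from above. From 172 to 222 mm low guides flare to about 82 mm; to 265 mm bare board.
- red: Red switch module, 54 mm tall: a red block 40 (x) x 34 (y) x 48 mm on a grey foot plate 64 x 34 x 6 mm, about 130 g. A 4 mm high black toggle on top lies 12 mm towards +x of its centre, two brass screws towards -x. Origin: centre of the underside; x towards the toggle, z up. Always present.
- yellow: Yellow switch module, 54 mm tall: a yellow block 40 (x) x 34 (y) x 48 mm on a grey foot plate 64 x 34 x 6 mm, about 130 g. A 4 mm high black toggle on top lies 12 mm towards +x of its centre, two brass screws towards -x. Origin: centre of the underside; x towards the toggle, z up. May be absent.
- green: Green switch module, 54 mm tall: a green block 40 (x) x 34 (y) x 48 mm on a grey foot plate 64 x 34 x 6 mm, about 130 g. A 4 mm high black toggle on top lies 12 mm towards +x of its centre, two brass screws towards -x. Origin: centre of the underside; x towards the toggle, z up. May be absent.
- blue: Blue switch module, 54 mm tall: a blue block 40 (x) x 34 (y) x 48 mm on a grey foot plate 64 x 34 x 6 mm, about 130 g. A 4 mm high black toggle on top lies 12 mm towards +x of its centre, two brass screws towards -x. Origin: centre of the underside; x towards the toggle, z up. May be absent.
- white: White switch module, 54 mm tall: a white block 40 (x) x 34 (y) x 48 mm on a grey foot plate 64 x 34 x 6 mm, about 130 g. A 4 mm high black toggle on top lies 12 mm towards +x of its centre, two brass screws towards -x. Origin: centre of the underside; x towards the toggle, z up. May be absent.
- tin: Bystander: metal tin with blue label, 90 mm diameter, 115 mm tall. Origin: centre of the underside.
- reel: Bystander: orange reel, 90 mm diameter, 56 mm tall, standing on its flange. Origin: centre of the underside.
- backbox: Bystander: open white back box, 86 x 86 x 35 mm. Origin: centre of the underside.
- driver: Bystander: screwdriver lying on the bench, about 0.2 m long.

How it is judged:
By the outcome, as a careful person would: the job done as asked, in the order asked, and still so for the second after the job is handed in, with the robot touching nothing.
Of yellow, green, blue, white only 2 to 4 are there at a start; the rules pass over those that are not, and their reading is None.
At some moment in a run one of red, yellow, green, blue, white may be knocked a few centimetres aside while the robot is not near it.
It also fails if it takes over 210 s, if anything falls off the work surface, if the arm or the gripper's body presses on something with over 40 N, if the wrist force passes 120 N, or if a joint passes its speed limit or range.

ROBOT

A 6-joint arm with a two-finger parallel gripper is mounted at the origin on the work surface. World frame = base frame: x ahead of the robot, y to its left, z up, the work surface at z = 0. Lengths are in m, angles in degrees, forces in N, time in s.
With the tool pointing down it reaches from about 0.375 to 0.9 m from the base axis. Payload 3.1 kg.
Tool frame: the origin (TCP) lies on the centre line of the jaws, within the pads' length; the fingertips stand 25 mm ahead of it and the grasp point (between the pads) lies 6 mm ahead of it; z points along the fingers, y is the line along which they close (so a half turn about z gives the same grasp; the last joint's range is limited). The gripper opens to 87 mm and grips with 3 to 60 N. Pads are 19 mm wide; open, the fingers measure 117 mm over their backs; the gripper's body (75 mm by 190 mm) begins 51 mm behind the grasp point.
Start: joints at [63.34, 30.224, 82.088, -0, 67.689, -10.227], TCP at [0.177, 0.599, 0.248] pointing down, gripper open.
Joint ranges: [-176.69, 176.69], [-43.24, 126.21], [12.49, 139.97], [-82, 262], [0, 151.66], [-163.58, 163.58]. Speed limits (degrees/s): [159.86, 159.86, 180, 180, 180, 180].

INTERFACE

Orientations are given as a 3x3 rotation matrix whose columns are the frame's x, y, z axes.
In Python, from rig import read_state, capture, camera_params, hand_in gives the robot as it stands.
- The arm moves only by the tool apply_moves, never from a script. Its argument "rows" is a list of rows, each an object of numbers: "x", "y", "z": the shift along the tool's x, y, z in mm; "rx", "ry", "rz": the turn, a rotation vector about the tool's x, y, z in units of 6 degrees (1.0 is 6 degrees); "claw": the closure in counts, from 0 (fully open) to 255 (shut). A call has 1 to 10 rows; each row is the pose to reach, as a shift and turn from the pose commanded when the call began, along the tool's axes at that moment; what a row does not reach only later rows make up. A row lasts 1/8 s, in which the tool goes at most 62.5 mm and 10.7 degrees, less where a joint would pass 70% of its speed; a pose out of reach is approached as far as the arm can. A call with a gripper value outside its range is refused whole. The fingers move at their own pace and stop on an object; the grip force is fixed at half the most. Time passes only in rows, so rows that repeat a pose let the fingers close. It gives the time, the measured TCP pose, the force, the opening and the grip force at its end, in the units of the state.
- read_state(): the state, without advancing time (a new reading comes with each control period).
- capture(name): name is "scene" or "top"; returns (picture, depth): 480x640x3 uint8, red, green, blue; 480x640 float32, m along the optical axis (not along the pixel's ray), 0 where there is no reading.
- camera_params(name): a dict with "fx", "fy", "cx", "cy" (pixels), "D" ([k1, k2, p1, p2, k3] as OpenCV has them; the pictures are not rectified), "xyz" and "orientation" of the camera in the world. Camera axes: x right, y up, looking along -z (the intrinsics and any distortion apply to the point x, -y, -z); pixel columns grow to the right and rows downward; lengths in m; the calibration is good to about 2 mm. A picture is of the moment at which its call begins. camera_params takes no time and is no camera call.
- hand_in(): hands the job in; it is judged then, once.
The state is a dict: "time_s": time; "joint_positions": joint angles; "qvel": joint speeds; "tau": joint torques, N m; "position": TCP position; "tcp_rot": TCP orientation; "force": force on the tool from outside, world axes, zero at the start; "moment": the same for the moment, N m; "opening": opening from 0.0 (shut) to 1.0 (fully open); "grasp_force": force on a finger pad.
Only numpy, scipy, OpenCV 4.12 (cv2) and the standard library are available. Lean on these libraries where they do the work, as an engineer would, in place of code of your own. Each camera call takes 0.05 s, during which the arm holds its last target. There are 200 camera calls.

## Working session

There is one attempt and no reset: what is moved stays moved. The work goes in short steps, Python scripts to look and compute and a tool call to move; the robot and the scene stay as the last step left them, time stands still between calls to the robot, and variables do not carry over. Pictures are saved under pics/ and viewed, at most 14 in all, crops included, and the job is handed in when it is done.

Besides the shell and the picture viewer there is one more tool, called after "Request:" as a command line: name --argument value ..., lists and objects as JSON in quotes. apply_moves: Moves the arm, as the interface text tells. Its arguments: {"type":"object","properties":{"rows":{"type":"array"}},"required":["rows"]}

```bash
mkdir -p pics; ls; cat > h.py <<'E'
import numpy as np, cv2
from rig import read_state, capture, camera_params
def grab(n,tag):
    im,d=capture(n); np.savez(f'pics/{tag}.npz',im=im,d=d); cv2.imwrite(f'pics/{tag}.png',im[:,:,::-1]); return im,d
def cloud(n,d):
    p=camera_params(n); K=np.array([[p['fx'],0,p['cx']],[0,p['fy'],p['cy']],[0,0,1]])
    v,u=np.mgrid[:480,:640]; uv=np.stack([u,v],-1).reshape(-1,1,2).astype(float)
    q=cv2.undistortPoints(uv,K,np.array(p['D'],float)).reshape(480,640,2)
    c=np.stack([q[...,0]*d,-q[...,1]*d,-d],-1)
    R=np.array(p['orientation']).reshape(3,3)
    W=c@R.T+np.array(p['xyz']); W[d==0]=np.nan; return W
E
python3 - <<'E'
from h import *
for n in('scene','top'): grab(n,n+'0'); print(camera_params(n))
print(read_state())
E
```

```text
pics
{'fx': 548.8558822762086, 'fy': 548.8558822762086, 'cx': 322.1660781971907, 'cy': 241.70979267251514, 'D': array([0.05849824, 0.        , 0.        , 0.        , 0.        ]), 'xyz': array([ 1.29618712, -0.33240866,  1.22239641]), 'orientation': array([[ 0.42270436, -0.72426705,  0.54475523],
       [ 0.90616854,  0.32888934, -0.26587663],
       [ 0.01340149,  0.60602726,  0.79533097]])}
{'fx': 451.8344268389031, 'fy': 451.8344268389031, 'cx': 318.5328342245199, 'cy': 241.11882766935727, 'D': array([-0.02697418,  0.        ,  0.        ,  0.        ,  0.        ]), 'xyz': array([0.24861642, 0.03053029, 1.4373477 ]), 'orientation': array([[-0.02160304,  0.97758685, -0.20942127],
       [-0.99975765, -0.02023569,  0.00866989],
       [ 0.00423779,  0.20955781,  0.97778708]])}
{'time_s': 0.1, 'joint_positions': array([ 6.33408060e+01,  3.02743219e+01,  8.21477606e+01,  1.42126819e-03,
        6.76887013e+01, -1.02284415e+01]), 'qvel': array([-0.05600713, -0.12160639, -0.08347455, -0.05782754, -0.04731226,
        0.05102004]), 'tau': array([ 2.42457900e-04, -4.40988851e+01, -1.77151483e+01,  6.35082833e-02,
        5.33958490e-02, -4.91039214e-05]), 'position': array([0.17649149, 0.59894301, 0.24666924]), 'tcp_rot': array([[-9.59159462e-01,  2.82864523e-01, -8.88054922e-04],
       [ 2.82865680e-01,  9.59157994e-01, -1.71769102e-03],
       [ 3.65911126e-04, -1.89873985e-03, -9.99998130e-01]]), 'force': array([-1.08713494,  0.39006271,  0.6699853 ]), 'moment': array([-0.00746514, -0.03454397, -0.08140877]), 'grasp_force': 0.0, 'opening': 0.9967566202196142}
```

View pics/scene0.png

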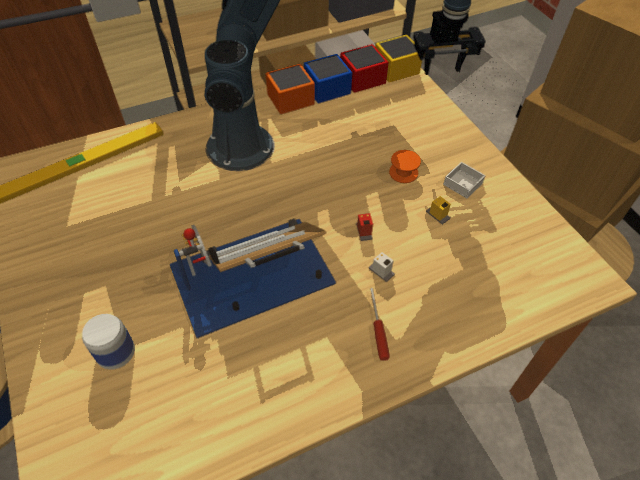

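View pics/top0.png

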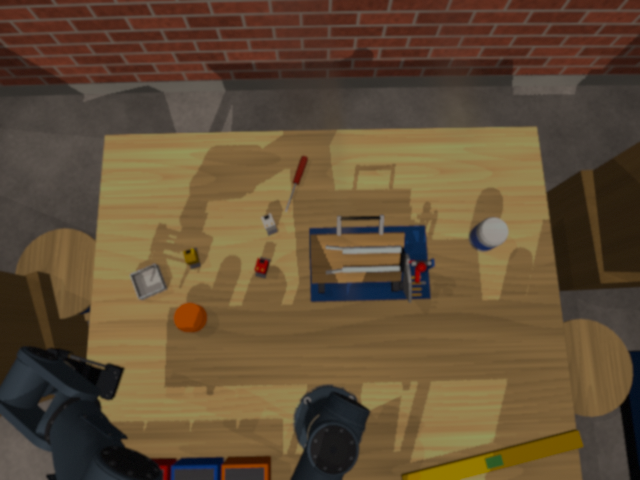

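Scene: three modules, seen in the top view at red (265,267), yellow (192,258) and white (269,223). Green and blue are absent. The board has its handle at (360,219), its stop on the right (-y) and its open end on the left (+y). Next I'll measure these.

```bash
python3 - <<'E'
from h import *
np.set_printoptions(precision=4,suppress=True)
for n in('top','scene'):
    z=np.load(f'pics/{n}0.npz'); im,d=z['im'],z['d']; W=cloud(n,d); hsv=cv2.cvtColor(im,cv2.COLOR_RGB2HSV)
    H,S,V=[hsv[...,i].astype(int) for i in range(3)]
    X,Y,Z=W[...,0],W[...,1],W[...,2]
    work=(X>0.3)&(X<0.95)&(abs(Y)<.7)
    print(n,'bench z',np.nanmedian(Z[work&(Z<.01)]))
    base=work&(H>100)&(H<130)&(S>120)&(Z>.004)&(Z<.025)&(Y<.1)
    nn,lab,st,ce=cv2.connectedComponentsWithStats(base.astype(np.uint8))
    P=W[base][:,:2]; print('base',cv2.minAreaRect((P*1000).astype(np.float32)), np.median(Z[base]))
    # objects above bench 30..70mm, clusters
    m=(work&(Z>.03)&(Z<.07)).astype(np.uint8)
    nn,lab,st,ce=cv2.connectedComponentsWithStats(m)
    for i in range(1,nn):
        if st[i,4]>25:
            q=lab==i; t=q&(Z>np.nanpercentile(Z[q],50)-.006)
            print(i,st[i,4],ce[i],'ctr',W[q].mean(0),'top',np.nanpercentile(Z[q],80),cv2.minAreaRect((W[t][:,:2]*1000).astype(np.float32)),np.median(hsv[q],0))
E
```

```text
top bench z -0.00017106676552747224
base ((481.0345153808594, -141.07919311523438), (231.12258911132812, 372.8385009765625), 0.12020803987979889) 0.011546255805511052
5 150 [267.78   221.6933] ctr [0.6113 0.1774 0.0529] top 0.05673627161762962 ((612.7981567382812, 177.98843383789062), (40.59538269042969, 33.36038589477539), 21.16733741760254) [ 17.   35.  139.5]
7 134 [477.8134 241.    ] ctr [ 0.5358 -0.4843  0.05  ] top 0.06291424953249218 ((537.9327392578125, -490.9745788574219), (86.20067596435547, 35.38458251953125), 33.64711380004883) [114. 118.  67.]
9 175 [189.4286 256.    ] ctr [0.5063 0.4217 0.0516] top 0.05613550764454485 ((507.48992919921875, 423.5909423828125), (41.51805877685547, 35.04454040527344), 15.535902976989746) [ 22. 255. 115.]
10 163 [260.7791 265.681 ] ctr [0.4712 0.1989 0.0522] top 0.055887983264246134 ((472.39019775390625, 199.43215942382812), (35.69724655151367, 40.36601257324219), 74.16606140136719) [  2. 240. 121.]
11 30 [154.1    267.7667] ctr [0.4743 0.5369 0.0334] top 0.03513474807588009 ((473.68524169921875, 534.5119018554688), (45.019161224365234, 20.
[... 2057 characters left out ...]
62646484375, 179.1614990234375), (43.871124267578125, 38.83673095703125), 23.376615524291992) [ 19.  57. 159.]
15 40 [185.9   281.125] ctr [ 0.4642 -0.307   0.0498] top 0.06026294828821621 ((463.44775390625, -307.89239501953125), (12.700478553771973, 5.739715099334717), 58.95695114135742) [111.  89.  50.]
16 31 [234.4194 303.5806] ctr [ 0.5667 -0.2165  0.0326] top 0.03397441970939452 ((565.6842651367188, -215.75970458984375), (12.81125259399414, 15.856605529785156), 68.79252624511719) [19. 72. 33.]
18 391 [115.9668 354.0793] ctr [ 0.591  -0.507   0.0498] top 0.0621261839063707 ((582.215576171875, -509.3620300292969), (38.80511474609375, 89.0457534790039), 11.859025001525879) [117.  84.  65.]
```

```bash
python3 - <<'E'
import cv2,numpy as np
t=cv2.imread('pics/top0.png'); s=cv2.imread('pics/scene0.png')
a=cv2.resize(t[200:310,170:450],(800,314),interpolation=cv2.INTER_CUBIC)
b=cv2.resize(s[190:300,170:450],(800,280),interpolation=cv2.INTER_CUBIC)
cv2.imwrite('pics/c0.png',np.vstack([a,b]))
E
```

```text
(no output)
```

View pics/c0.png

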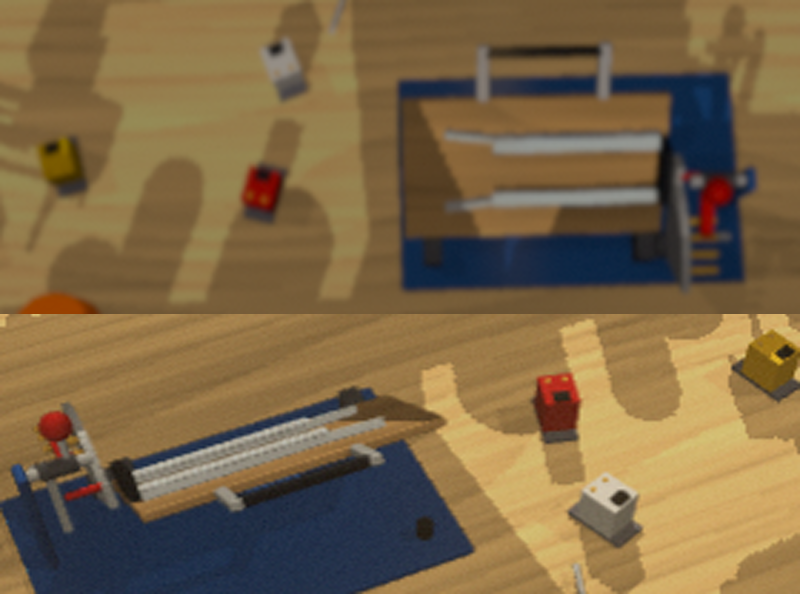

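```bash
python3 - <<'E'
from h import *
np.set_printoptions(precision=4,suppress=True)
for n in('top','scene'):
    z=np.load(f'pics/{n}0.npz'); im,d=z['im'],z['d']; W=cloud(n,d); hsv=cv2.cvtColor(im,cv2.COLOR_RGB2HSV)
    H,S,V=[hsv[...,i].astype(int) for i in range(3)]; X,Y,Z=W[...,0],W[...,1],W[...,2]
    # wooden board face in slab: x .38-.6
    m=(X>.37)&(X<.62)&(Y>-.25)&(Y<.06)&(Z>.03)&(Z<.2)&(H>8)&(H<28)&(S>90)
    P=W[m]; best=0
    rng=np.random.default_rng(0)
    for _ in range(800):
        a,b,c=P[rng.choice(len(P),3,False)]; nn=np.cross(b-a,c-a); nn/=np.linalg.norm(nn)+1e-12
        k=abs((P-a)@nn)<.003
        if k.sum()>best: best=k.sum(); K=k
    c=P[K].mean(0); nn=np.linalg.svd(P[K]-c)[2][2]; nn*=np.sign(nn[2])
    th=np.arctan2(-nn[0],nn[2]); q=P[K]
    # hinge: mid-plane point at z=.04
    c2=c-nn*.005; xh=c2[0]-(c2[2]-.04)/np.tan(th)
    print(n,len(P),best,'n',nn,'theta',th,'xh',xh,'y range',np.percentile(q[:,1],[1,99]),'x range',np.percentile(q[:,0],[1,99]), 'tilt y',nn[1])
    print(' edges dist from hinge',(np.percentile(q[:,0],[1,99])-xh)/np.cos(th))
    # handle black
    h=(X>.55)&(X<.75)&(Y>-.25)&(Y<.06)&(Z>.05)&(V<60)&(Z<.3)
    print(' handle',h.sum(),W[h].mean(0) if h.any() else '',np.percentile(W[h],[2,98],0) if h.any() else '')
    r=((H<6)|(H>174))&(S>150)&(Z>.12)&(Z<.25)&(Y<0)
    print(' ball',r.sum(),W[r].mean(0),np.percentile(W[r],[2,98],0))
s=np.load('pics/scene0.npz')['im'][205:245,345:385]; t=np.load('pics/top0.npz')['im'][250:285,247:282]
cv2.imwrite('pics/c1.png',np.hstack([cv2.resize(x,(400,400),interpolation=cv2.INTER_NEAREST) for x in(s,t)])[:,:,::-1])
E
```

```text
top 3528 2705 n [-0.64   -0.0032  0.7683] theta 0.6945591980988786 xh 0.40063322258098133 y range [-0.2251  0.0407] x range [0.4157 0.5805] tilt y -0.0031673301193368268
 edges dist from hinge [0.0196 0.2341]
 handle 77 [ 0.5806 -0.1076  0.1958] [[ 0.5767 -0.1525  0.1905]
 [ 0.5856 -0.0558  0.2009]]
 ball 135 [ 0.4292 -0.2635  0.174 ] [[ 0.4042 -0.2749  0.1284]
 [ 0.4511 -0.2522  0.2056]]
scene 1147 891 n [-0.6265  0.0021  0.7794] theta 0.6770244630080772 xh 0.39739274809036745 y range [-0.2307  0.0433] x range [0.4207 0.5872] tilt y 0.0021064522737035004
 edges dist from hinge [0.0299 0.2435]
 handle 241 [ 0.5841 -0.1013  0.1946] [[ 0.5771 -0.1535  0.1881]
 [ 0.5891 -0.0479  0.1995]]
 ball 132 [ 0.447  -0.2651  0.1785] [[ 0.4145 -0.276   0.1205]
 [ 0.4688 -0.2507  0.2067]]
```

View pics/c1.png

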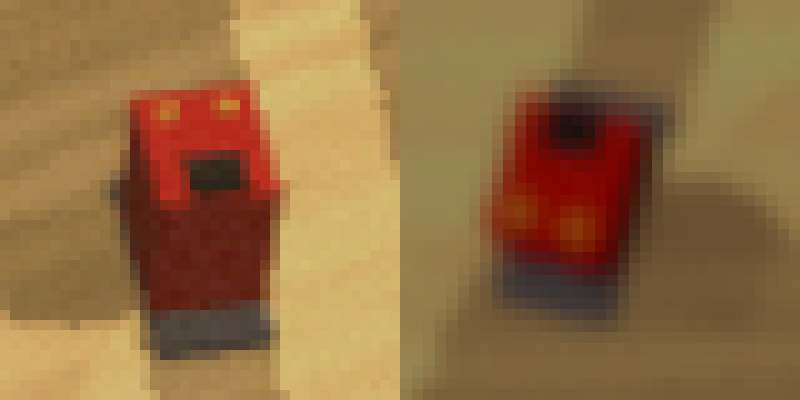

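```bash
cat >> h.py <<'E'
from scipy.spatial.transform import Rotation as Ro
def tgt(pos,yaw,tilt=0,start=None):
    """shift (mm) & turn (6deg units) to TCP pos (m), tool y at yaw deg from world x, pitch tilt deg about tool y-horizontal."""
    s=read_state(); p=np.array(s['position']) if start is None else np.array(start); R=np.array(s['tcp_rot']).reshape(3,3)
    c,n=np.cos(np.radians(yaw)),np.sin(np.radians(yaw)); y=np.array([c,n,0]); z=np.array([0,0,-1.]); x=np.cross(y,z)
    T=np.stack([x,y,z],1)
    rv=Ro.from_matrix(R.T@T).as_rotvec(degrees=True)/6
    print('shift',np.round(R.T@(np.array(pos)-p)*1000,1),'turn',np.round(rv,2),'t',s['time_s'],'f',np.round(s['force'],1),'open',round(s['opening']*87,1))
E
python3 - <<'E'
from h import *
tgt([.581,-.102,.27],0,start=[.177,.599,.248])
tgt([.581,-.102,.1975],0,start=[.177,.599,.248])
E
```

```text
shift [-585.8 -558.1  -21.2] turn [-2.000e-02  1.000e-02  1.226e+01] t 0.1 f [-1.1  0.4  0.7] open 86.7
shift [-585.8 -558.    51.3] turn [-2.000e-02  1.000e-02  1.226e+01] t 0.1 f [-1.1  0.4  0.7] open 86.7
```

Request:
apply_moves --rows '[{"x":-120,"y":-115,"z":-22,"rz":2.5,"claw":167},{"x":-240,"y":-230,"z":-22,"rz":5,"claw":167},{"x":-360,"y":-345,"z":-22,"rz":7.5,"claw":167},{"x":-480,"y":-460,"z":-22,"rz":10,"claw":167},{"x":-586,"y":-558,"z":-22,"rz":12.26,"claw":167},{"x":-586,"y":-558,"z":-22,"rz":12.26,"claw":167},{"x":-586,"y":-558,"z":-22,"rz":12.26,"claw":167},{"x":-586,"y":-558,"z":-22,"rz":12.26,"claw":167},{"x":-586,"y":-558,"z":-22,"rz":12.26,"claw":167},{"x":-586,"y":-558,"z":-22,"rz":12.26,"claw":167}]'

```text
validation failed for argument at $.ro...
```

```bash
python3 - <<'E'
from h import *
s=read_state(); print(s['position'],s['joint_positions'],s['tcp_rot'])
tgt([.581,-.102,.1975],0)
E
```

```text
[0.17649149 0.59894301 0.24666924] [ 6.33408060e+01  3.02743219e+01  8.21477606e+01  1.42126819e-03
  6.76887013e+01 -1.02284415e+01] [[-9.59159462e-01  2.82864523e-01 -8.88054922e-04]
 [ 2.82865680e-01  9.59157994e-01 -1.71769102e-03]
 [ 3.65911126e-04 -1.89873985e-03 -9.99998130e-01]]
shift [-586.3 -557.8   50. ] turn [-2.000e-02  1.000e-02  1.226e+01] t 0.1 f [-1.1  0.4  0.7] open 86.7
```

Request:
apply_moves --rows '[{"x":-60,"y":-57,"z":-10,"rx":0,"ry":0,"rz":1.2,"claw":167},{"x":-120,"y":-115,"z":-22,"rx":0,"ry":0,"rz":2.5,"claw":167}]'

```text
time_s: 0.35
position: [0.2386, 0.4907, 0.263]
tcp_rot: [[-0.852, 0.523, -0.0], [0.523, 0.852, -0.001], [-0.0, -0.001, -1.0]]
force: [1.2, 0.6, -0.3]
opening: 0.85
grasp_force: 0.0
```

```bash
python3 - <<'E'
from h import *
tgt([.581,-.102,.27],0)
E
```

```text
shift [-602.  -325.9   -6.4] turn [-0.01  0.01  9.74] t 0.35 f [ 1.2  0.6 -0.3] open 73.9
```

Request:
apply_moves --rows '[{"x":-602,"y":-326,"z":-6,"rx":0,"ry":0,"rz":9.74,"claw":167},{"x":-602,"y":-326,"z":-6,"rx":0,"ry":0,"rz":9.74,"claw":167},{"x":-602,"y":-326,"z":-6,"rx":0,"ry":0,"rz":9.74,"claw":167},{"x":-602,"y":-326,"z":-6,"rx":0,"ry":0,"rz":9.74,"claw":167},{"x":-602,"y":-326,"z":-6,"rx":0,"ry":0,"rz":9.74,"claw":167},{"x":-602,"y":-326,"z":-6,"rx":0,"ry":0,"rz":9.74,"claw":167},{"x":-602,"y":-326,"z":-6,"rx":0,"ry":0,"rz":9.74,"claw":167},{"x":-602,"y":-326,"z":-6,"rx":0,"ry":0,"rz":9.74,"claw":167},{"x":-602,"y":-326,"z":-6,"rx":0,"ry":0,"rz":9.74,"claw":167},{"x":-602,"y":-326,"z":-6,"rx":0,"ry":0,"rz":9.74,"claw":167}]'

```text
time_s: 1.6
position: [0.5527, -0.0505, 0.2689]
tcp_rot: [[-0.002, 1.0, -0.0], [1.0, 0.002, 0.0], [0.0, -0.0, -1.0]]
force: [1.0, 0.1, -0.2]
opening: 0.345
grasp_force: 0.0
```

```bash
python3 - <<'E'
from h import *
tgt([.581,-.102,.1975],0)
E
```

```text
shift [-51.6  28.3  71.3] turn [-0.   -0.    0.02] t 1.6 f [ 1.   0.1 -0.2] open 30.0
```

Request:
apply_moves --rows '[{"x":-52,"y":28,"z":0,"rx":0,"ry":0,"rz":0,"claw":167},{"x":-52,"y":28,"z":30,"rx":0,"ry":0,"rz":0,"claw":167},{"x":-52,"y":28,"z":60,"rx":0,"ry":0,"rz":0,"claw":167},{"x":-52,"y":28,"z":71,"rx":0,"ry":0,"rz":0,"claw":167},{"x":-52,"y":28,"z":71,"rx":0,"ry":0,"rz":0,"claw":255},{"x":-52,"y":28,"z":71,"rx":0,"ry":0,"rz":0,"claw":255},{"x":-52,"y":28,"z":71,"rx":0,"ry":0,"rz":0,"claw":255},{"x":-52,"y":28,"z":71,"rx":0,"ry":0,"rz":0,"claw":255}]'

```text
time_s: 2.6
position: [0.5814, -0.1006, 0.1994]
tcp_rot: [[-0.002, 1.0, 0.004], [1.0, 0.002, -0.001], [-0.001, 0.004, -1.0]]
force: [1.2, 1.1, 2.1]
opening: 0.126
grasp_force: 30.0
```

```bash
cat >> h.py <<'E'
HX,HZ,L=.400,.04,.235
def arc(th0,ths,hx=HX):
    for t in ths: print(t,np.round([1000*L*(np.cos(t)-np.cos(th0)),1000*L*(np.sin(th0)-np.sin(t))],1),end=' | ')
    print()
E
python3 - <<'E'
from h import *
tgt([.581,-.102,.1975],0)
arc(.70,[.8,.9,1.0,1.1,1.15,1.2,1.23])
grab('scene','s1')
E
```

```text
shift [-1.4 -0.5  1.9] turn [0.03 0.01 0.02] t 2.6 f [1.2 1.1 2.1] open 10.9
0.8 [-16.  -17.2] | 0.9 [-33.7 -32.7] | 1.0 [-52.8 -46.4] | 1.1 [-73.1 -58. ] | 1.15 [-83.7 -63.1] | 1.2 [-94.6 -67.6] | 1.23 [-101.2  -70.1] |
```

View pics/s1.png

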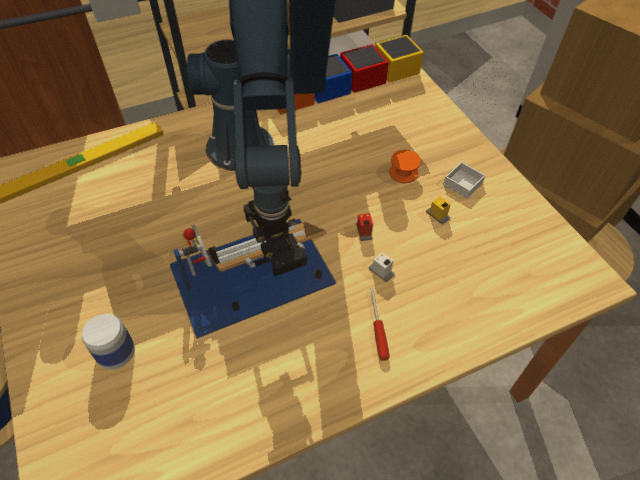

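Request:
apply_moves --rows '[{"x":0,"y":-8,"z":-8.5,"rx":0,"ry":0,"rz":0,"claw":255},{"x":0,"y":-16,"z":-17,"rx":0,"ry":0,"rz":0,"claw":255},{"x":0,"y":-25,"z":-25,"rx":0,"ry":0,"rz":0,"claw":255},{"x":0,"y":-34,"z":-33,"rx":0,"ry":0,"rz":0,"claw":255},{"x":0,"y":-43,"z":-40,"rx":0,"ry":0,"rz":0,"claw":255},{"x":0,"y":-53,"z":-46,"rx":0,"ry":0,"rz":0,"claw":255},{"x":0,"y":-63,"z":-52.5,"rx":0,"ry":0,"rz":0,"claw":255},{"x":0,"y":-73,"z":-58,"rx":0,"ry":0,"rz":0,"claw":255},{"x":0,"y":-84,"z":-63,"rx":0,"ry":0,"rz":0,"claw":255},{"x":0,"y":-84,"z":-63,"rx":0,"ry":0,"rz":0,"claw":255}]'

```text
time_s: 3.9
position: [0.4991, -0.1008, 0.2641]
tcp_rot: [[-0.001, 1.0, 0.01], [1.0, 0.001, -0.001], [-0.001, 0.01, -1.0]]
force: [5.4, 4.1, 6.9]
opening: 0.123
grasp_force: 30.0
```

Request:
apply_moves --rows '[{"x":0,"y":-6,"z":-2.5,"rx":0,"ry":0,"rz":0,"claw":255},{"x":0,"y":-11,"z":-4.5,"rx":0,"ry":0,"rz":0,"claw":255},{"x":0,"y":-17,"z":-7,"rx":0,"ry":0,"rz":0,"claw":255},{"x":0,"y":-17,"z":-7,"rx":0,"ry":0,"rz":0,"claw":255}]'

```text
time_s: 4.4
position: [0.4818, -0.1008, 0.2707]
tcp_rot: [[-0.001, 1.0, 0.009], [1.0, 0.001, -0.001], [-0.001, 0.009, -1.0]]
force: [3.7, 3.3, 6.7]
opening: 0.125
grasp_force: 30.0
```

```bash
cat >> h.py <<'E'
def board():
    im,d=capture('scene'); W=cloud('scene',d); hsv=cv2.cvtColor(im,cv2.COLOR_RGB2HSV)
    H,S,V=[hsv[...,i].astype(int) for i in range(3)]; X,Y,Z=W[...,0],W[...,1],W[...,2]
    r=((H<6)|(H>174))&(S>150)&(Z>.17)&(Z<.22)&(Y<-.22)&(Y>-.3)
    s=read_state(); p=s['position']; print('ball',r.sum(),W[r].mean(0),'theta from tcp',np.arctan2(p[2]-.046,p[0]-HX),np.hypot(p[2]-.046,p[0]-HX),'p',p,'f',s['force'],'g',s['grasp_force'],s['time_s'])
    return im
E
sed -i 's/^HX,HZ,L=.400/HX,HZ,L=.4017/' h.py
python3 - <<'E'
from h import *
im=board(); cv2.imwrite('pics/c2.png',cv2.resize(im[170:340,120:360],(720,510))[:,:,::-1])
E
```

```text
ball 131 [ 0.46383293 -0.26543139  0.19376196] theta from tcp 1.2277222868696274 0.23852393154612625 p [ 0.48193553 -0.10080065  0.27062396] f [4.28186525 2.37860222 7.20476134] g 30.001477003097534 4.45
```

View pics/c2.png

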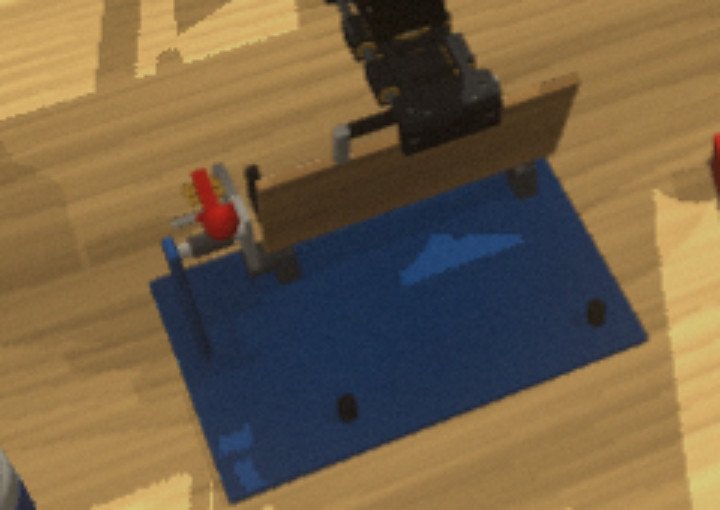

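The ball has swung over to the handle side (crop 220,218), so the pawl has tipped clear. Next I'll lower the board along the arc.

```bash
python3 - <<'E'
from h import *
arc(1.22,[1.15,1.05,.95,.85,.75,.65,.55,.45,.35,.25])
arc(.25,[.15,.07,0.0])
E
```

```text
1.15 [15.2  6.2] | 1.05 [36.2 16.8] | 0.95 [55.9 29.5] | 0.85 [74.3 44.1] | 0.75 [91.2 60.5] | 0.65 [106.3  78.5] | 0.55 [119.6  97.9] | 0.45 [130.8 118.5] | 0.35 [140.  140.1] | 0.25 [146.9 162.5] | 
0.15 [ 4.7 23. ] | 0.07 [ 6.7 41.7] | 0.0 [ 7.3 58.1] |
```

Request:
apply_moves --rows '[{"x":0,"y":15,"z":6,"rx":0,"ry":0,"rz":0,"claw":255},{"x":0,"y":36,"z":17,"rx":0,"ry":0,"rz":0,"claw":255},{"x":0,"y":56,"z":29.5,"rx":0,"ry":0,"rz":0,"claw":255},{"x":0,"y":74,"z":44,"rx":0,"ry":0,"rz":0,"claw":255},{"x":0,"y":91,"z":60.5,"rx":0,"ry":0,"rz":0,"claw":255},{"x":0,"y":106,"z":78.5,"rx":0,"ry":0,"rz":0,"claw":255},{"x":0,"y":120,"z":98,"rx":0,"ry":0,"rz":0,"claw":255},{"x":0,"y":131,"z":118.5,"rx":0,"ry":0,"rz":0,"claw":255},{"x":0,"y":140,"z":140,"rx":0,"ry":0,"rz":0,"claw":255},{"x":0,"y":147,"z":162.5,"rx":0,"ry":0,"rz":0,"claw":255}]'

```text
time_s: 5.7
position: [0.6281, -0.1005, 0.1059]
tcp_rot: [[-0.002, 1.0, 0.004], [1.0, 0.002, -0.001], [-0.001, 0.004, -1.0]]
force: [2.8, 1.2, 0.8]
opening: 0.124
grasp_force: 30.1
```

```bash
python3 - <<'E'
from h import *
board()
E
```

```text
ball 98 [ 0.46428376 -0.26573929  0.20163496] theta from tcp 0.24659711875195328 0.23413806284822336 p [ 0.62875508 -0.10050084  0.10315437] f [ 7.99717301  1.79826617 -2.19328901] g 30.139729343354702 5.75
```

Request:
apply_moves --rows '[{"x":0,"y":2.5,"z":11,"rx":0,"ry":0,"rz":0,"claw":255},{"x":0,"y":4.5,"z":22,"rx":0,"ry":0,"rz":0,"claw":255},{"x":0,"y":6,"z":33,"rx":0,"ry":0,"rz":0,"claw":255},{"x":0,"y":6.5,"z":42,"rx":0,"ry":0,"rz":0,"claw":255},{"x":0,"y":7,"z":52,"rx":0,"ry":0,"rz":0,"claw":255},{"x":0,"y":7,"z":56,"rx":0,"ry":0,"rz":0,"claw":255},{"x":0,"y":7,"z":56,"rx":0,"ry":0,"rz":0,"claw":255}]'

```text
time_s: 6.62
position: [0.636, -0.1005, 0.0499]
tcp_rot: [[-0.002, 1.0, 0.006], [1.0, 0.002, -0.001], [-0.001, 0.006, -1.0]]
force: [7.2, 2.6, -1.9]
opening: 0.122
grasp_force: 30.0
```

```bash
python3 - <<'E'
from h import *
board()
E
```

```text
ball 92 [ 0.4439934  -0.26586466  0.19851858] theta from tcp 0.01732639638438409 0.23429618171075406 p [ 0.63596101 -0.10053744  0.05005931] f [ 6.26657014  2.30160398 -1.81175202] g 30.007982812821865 6.675
```

Request:
apply_moves --rows '[{"x":0,"y":0,"z":2,"rx":0,"ry":0,"rz":0,"claw":255},{"x":0,"y":0,"z":4,"rx":0,"ry":0,"rz":0,"claw":255},{"x":0,"y":0,"z":4,"rx":0,"ry":0,"rz":0,"claw":255}]'

```text
time_s: 7.05
position: [0.6361, -0.1006, 0.0462]
tcp_rot: [[-0.002, 1.0, 0.006], [1.0, 0.002, -0.001], [-0.001, 0.006, -1.0]]
force: [6.9, 1.7, -2.4]
opening: 0.123
grasp_force: 30.0
```

Request:
apply_moves --rows '[{"x":0,"y":0,"z":0,"rx":0,"ry":0,"rz":0,"claw":167},{"x":0,"y":0,"z":0,"rx":0,"ry":0,"rz":0,"claw":167},{"x":0,"y":0,"z":0,"rx":0,"ry":0,"rz":0,"claw":167},{"x":0,"y":0,"z":-40,"rx":0,"ry":0,"rz":0,"claw":167},{"x":0,"y":0,"z":-80,"rx":0,"ry":0,"rz":0,"claw":0},{"x":40,"y":-60,"z":-120,"rx":0,"ry":0,"rz":0,"claw":0},{"x":100,"y":-60,"z":-120,"rx":0,"ry":0,"rz":0,"claw":0},{"x":160,"y":-60,"z":-120,"rx":0,"ry":0,"rz":0,"claw":0},{"x":220,"y":-60,"z":-120,"rx":0,"ry":0,"rz":0,"claw":0}]'

```text
time_s: 8.18
position: [0.5718, 0.1166, 0.1662]
tcp_rot: [[-0.001, 1.0, -0.0], [1.0, 0.001, -0.0], [-0.0, -0.0, -1.0]]
force: [0.9, 0.4, 0.2]
opening: 0.825
grasp_force: 0.0
```

```bash
cat >> h.py <<'E'
def mods(tag):
    for n in('top','scene'):
        im,d=grab(n,tag+n); W=cloud(n,d); hsv=cv2.cvtColor(im,cv2.COLOR_RGB2HSV); X,Y,Z=W[...,0],W[...,1],W[...,2]
        m=((X>.37)&(X<.85)&(Y>-.26)&(Y<.5)&(Z>.045)&(Z<.062)).astype(np.uint8)
        nn,lab,st,ce=cv2.connectedComponentsWithStats(m)
        for i in range(1,nn):
            if st[i,4]>60:
                t=lab==i; r=cv2.minAreaRect((W[t][:,:2]*1000).astype(np.float32))
                print(n,st[i,4],np.round(ce[i]),'rect',np.round(r[0],1),np.round(r[1],1),round(r[2],1),'z',round(np.median(Z[t]),4),np.median(hsv[t],0))
E
python3 - <<'E'
from h import *
np.set_printoptions(precision=4,suppress=True)
mods('m1')
# board geometry flat
W=cloud('top',np.load('pics/m1top.npz')['d']); im=np.load('pics/m1top.npz')['im']
hsv=cv2.cvtColor(im,cv2.COLOR_RGB2HSV); X,Y,Z=W[...,0],W[...,1],W[...,2]
b=(X>.4)&(X<.62)&(Y>-.3)&(Y<.07)&(Z>.04)&(Z<.07)
print('z pct',np.percentile(Z[b],[5,25,50,75,95]), 'rect', cv2.minAreaRect((W[b&(Z<.05)][:,:2]*1000).astype(np.float32)))
# lips (grey low S, z>.052)
l=b&(hsv[...,1]<70)&(Z>.05); print('lips',np.percentile(W[l],[2,50,98],0))
cv2.imwrite('pics/c3.png',np.vstack([cv2.resize(im[200:310,170:450],(800,314)),cv2.resize(np.load('pics/m1scene.npz')['im'][190:300,170:450],(800,280))])[:,:,::-1])
tgt([.4734,.1997,.17],-16)
E
```

```text
top 2207 [356. 254.] rect [512.6 -93.2] [184.9 274.1] 0.0 z 0.0479 [ 16. 143. 132.]
top 108 [189. 254.] rect [510.8 425.2] [33.7 34.5] 16.0 z 0.0538 [ 24. 253. 132.]
top 121 [399. 285.] rect [ 410.4 -224. ] [52.9 40.4] 10.3 z 0.0507 [130.  15.  38.]
top 69 [321. 288.] rect [400.   13.8] [18.5 28.5] 88.6 z 0.0507 [128.  18.  57.]
scene 164 [441. 204.] rect [510.1 422. ] [43.1 41.4] 16.2 z 0.0544 [ 22.  210.  201.5]
scene 68 [367. 218.] rect [474.  207.1] [22.5 37.7] 80.7 z 0.0549 [  3. 209. 180.]
scene 72 [293. 223.] rect [403.4  14. ] [31.2 20.5] 3.7 z 0.0519 [16.  51.5 76. ]
scene 3335 [270. 267.] rect [512.9 -93.7] [180.1 276. ] 0.2 z 0.0477 [ 17. 146. 156.]
scene 99 [211. 252.] rect [ 403.4 -220.4] [26.8 30.5] 88.0 z 0.0513 [15. 58. 52.]
scene 196 [383. 260.] rect [615.2 179. ] [42.  38.4] 22.5 z 0.0538 [ 20.   52.5 202.5]
scene 148 [279. 308.] rect [ 636.9 -117.1] [114.3  42. ] 72.9 z 0.0466 [18.  96.  61.5]
z pct [0.0411 0.0435 0.0456 0.0488 0.0593] rect ((510.3056335449219, -98.64871215820312), (284.55706787109375, 218.71548461914062), 89.73477935791016)
lips [[ 0.4045 -0.2407  0.0508]
 [ 0.4798 -0.1368  0.0572]
 [ 0.5462  0.0091  0.0671]]
shift [ 79.6 -96.8  -3.9] turn [-0.02 -0.01  2.75] t 8.275 f [-0.1 -0.2 -0.1] open 80.1
```

View pics/c3.png

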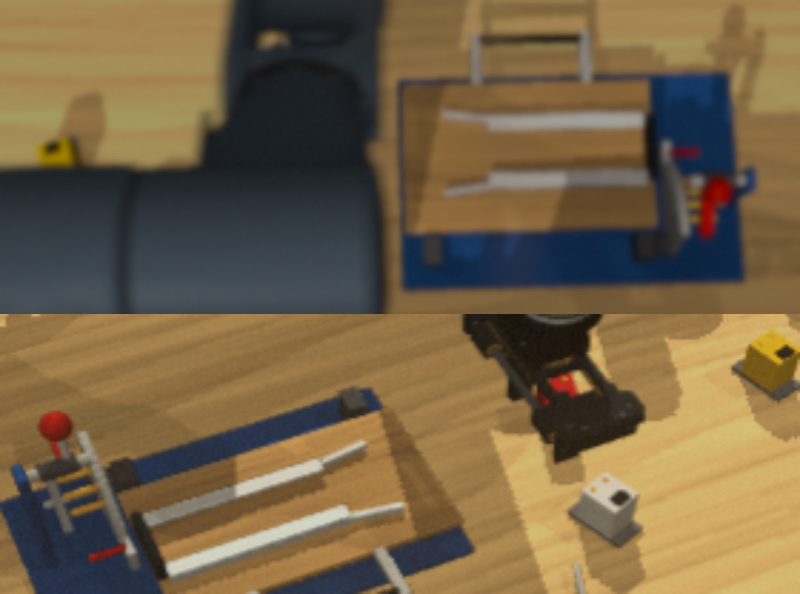

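```bash
python3 - <<'E'
from h import *
for n in('top','scene'):
    z=np.load(f'pics/m1{n}.npz'); W=cloud(n,z['d']); hsv=cv2.cvtColor(z['im'],cv2.COLOR_RGB2HSV); X,Y,Z=W[...,0],W[...,1],W[...,2]
    for a,b in((-.2,-.15),(-.15,-.1),(-.1,-.06)):
        l=(X>.43)&(X<.58)&(Y>a)&(Y<b)&(Z>.0535)&(Z<.065)
        lo=X[l&(X<.505)]; hi=X[l&(X>.505)]
        print(n,a,'lips',lo.min(),lo.max(),hi.min(),hi.max(),'mid',(np.median(lo)+np.median(hi))/2,np.median(Z[l]),len(lo),len(hi))
    f=(X>.48)&(X<.53)&(Y>-.19)&(Y<.03); print('face z',np.median(Z[f]))
    k=(X>.47)&(X<.54)&(Y<-.2)&(Y>-.26)&(hsv[...,2]<60)&(Z>.05); print('stop',k.sum(),np.percentile(W[k],[3,50,97],0))
E
```

```text
top -0.2 lips 0.4651645178381834 0.48132011818560005 0.5292806850103866 0.5444132357035711 mid 0.5056234225787262 0.05776198829879353 76 68
top -0.15 lips 0.464718631815239 0.48140795376755197 0.5280515371702103 0.5746537271209096 mid 0.5053182361948305 0.0574846178507642 79 78
top -0.1 lips 0.465747956650006 0.48009919785349364 0.52902690386829 0.5433702845673335 mid 0.5044305109213603 0.05787175005801948 60 61
face z 0.04471777991300874
stop 100 [[ 0.4717532  -0.2394129   0.05353294]
 [ 0.50116848 -0.22484656  0.0727985 ]
 [ 0.53626531 -0.22060777  0.08000782]]
scene -0.2 lips 0.4645469936540023 0.48495229077150215 0.5300425124333246 0.5515679710067403 mid 0.5082168134469656 0.0579640109135342 108 122
scene -0.15 lips 0.44265848494787485 0.4853682624911292 0.5288412656433087 0.549353262861726 mid 0.5082048399003266 0.05786314486004218 108 121
scene -0.1 lips 0.4666892977599638 0.48502107616121337 0.5299301065869046 0.5491300235920928 mid 0.5071749809919774 0.05797962864501405 77 90
face z 0.045495557967637046
stop 110 [[ 0.47953845 -0.23165705  0.05393528]
 [ 0.51117647 -0.22751004  0.07413615]
 [ 0.53940174 -0.22241346  0.07852377]]
```

Request:
apply_moves --rows '[{"x":40,"y":-48,"z":0,"rx":0,"ry":0,"rz":1.4,"claw":0},{"x":80,"y":-97,"z":0,"rx":0,"ry":0,"rz":2.7,"claw":0},{"x":80,"y":-97,"z":0,"rx":0,"ry":0,"rz":2.7,"claw":0},{"x":80,"y":-97,"z":50,"rx":0,"ry":0,"rz":2.7,"claw":0},{"x":80,"y":-97,"z":95,"rx":0,"ry":0,"rz":2.7,"claw":0},{"x":80,"y":-97,"z":120,"rx":0,"ry":0,"rz":2.7,"claw":0},{"x":80,"y":-97,"z":120,"rx":0,"ry":0,"rz":2.7,"claw":0}]'

```text
time_s: 9.15
position: [0.4752, 0.1938, 0.0439]
tcp_rot: [[0.277, 0.961, -0.004], [0.961, -0.277, -0.001], [-0.002, -0.003, -1.0]]
force: [-0.8, -0.1, -0.5]
opening: 0.996
grasp_force: 0.0
```

Request:
apply_moves --rows '[{"x":5,"y":-3,"z":0,"rx":0,"ry":0,"rz":0,"claw":0},{"x":5,"y":-3,"z":0,"rx":0,"ry":0,"rz":0,"claw":255},{"x":5,"y":-3,"z":0,"rx":0,"ry":0,"rz":0,"claw":255},{"x":5,"y":-3,"z":0,"rx":0,"ry":0,"rz":0,"claw":255},{"x":5,"y":-3,"z":0,"rx":0,"ry":0,"rz":0,"claw":255},{"x":5,"y":-3,"z":0,"rx":0,"ry":0,"rz":0,"claw":255}]'

```text
time_s: 9.9
position: [0.4741, 0.2008, 0.0457]
tcp_rot: [[0.277, 0.961, 0.0], [0.961, -0.277, -0.0], [-0.0, 0.0, -1.0]]
force: [0.0, -0.2, 1.1]
opening: 0.518
grasp_force: 0.0
```

```bash
python3 - <<'E'
from h import *
print(read_state()['position'],read_state()['tcp_rot'])
tgt([.5063,.0,.12],0)
E
```

```text
[0.47410465 0.20078619 0.04568835] [[ 2.76806717e-01  9.60925617e-01  2.20254995e-05]
 [ 9.60925617e-01 -2.76806716e-01 -1.16366931e-05]
 [-5.08519033e-06  2.43859815e-05 -1.00000000e+00]]
shift [-184.    86.5  -74.3] turn [ 0.    0.   -2.68] t 9.9 f [ 0.  -0.2  1.1] open 45.1
```

Request:
apply_moves --rows '[{"x":0,"y":0,"z":0,"rx":0,"ry":0,"rz":0,"claw":255},{"x":0,"y":0,"z":0,"rx":0,"ry":0,"rz":0,"claw":255},{"x":0,"y":0,"z":0,"rx":0,"ry":0,"rz":0,"claw":255},{"x":0,"y":0,"z":-40,"rx":0,"ry":0,"rz":0,"claw":255},{"x":0,"y":0,"z":-75,"rx":0,"ry":0,"rz":0,"claw":255}]'

```text
time_s: 10.52
position: [0.4737, 0.2007, 0.1209]
tcp_rot: [[0.277, 0.961, -0.002], [0.961, -0.277, -0.0], [-0.001, -0.002, -1.0]]
force: [0.6, 0.4, -1.0]
opening: 0.455
grasp_force: 30.0
```

```bash
python3 - <<'E'
from h import *
print(read_state()['position'],read_state()['grasp_force'])
tgt([.5063,-.010,.121],0)
E
```

```text
[0.47365433 0.20065952 0.1209285 ] 29.97140529099852
shift [-1.934e+02  8.970e+01 -1.000e-01] turn [-0.02  0.01 -2.68] t 10.525 f [ 0.6  0.4 -1. ] open 39.6
```

Request:
apply_moves --rows '[{"x":-55,"y":25,"z":0,"rx":0,"ry":0,"rz":-0.8,"claw":255},{"x":-110,"y":51,"z":0,"rx":0,"ry":0,"rz":-1.6,"claw":255},{"x":-160,"y":74,"z":0,"rx":0,"ry":0,"rz":-2.4,"claw":255},{"x":-193.4,"y":89.7,"z":0,"rx":0,"ry":0,"rz":-2.68,"claw":255},{"x":-193.4,"y":89.7,"z":0,"rx":0,"ry":0,"rz":-2.68,"claw":255},{"x":-193.4,"y":89.7,"z":0,"rx":0,"ry":0,"rz":-2.68,"claw":255},{"x":-193.4,"y":89.7,"z":0,"rx":0,"ry":0,"rz":-2.68,"claw":255}]'

```text
time_s: 11.4
position: [0.5061, -0.0086, 0.1205]
tcp_rot: [[-0.002, 1.0, -0.001], [1.0, 0.002, 0.0], [0.0, -0.001, -1.0]]
force: [-0.5, -0.2, -1.3]
opening: 0.46
grasp_force: 30.0
```

```bash
python3 - <<'E'
from h import *
im,d=grab('scene','s2'); 
tgt([.5063,-.010,.0917],0)
cv2.imwrite('pics/c4.png',cv2.resize(im[180:310,170:400],(796,450),interpolation=cv2.INTER_CUBIC)[:,:,::-1])
E
```

```text
shift [-1.4  0.1 28.8] turn [-0.01 -0.    0.02] t 11.45 f [-0.9  1.2 -1.6] open 39.5
```

View pics/c4.png

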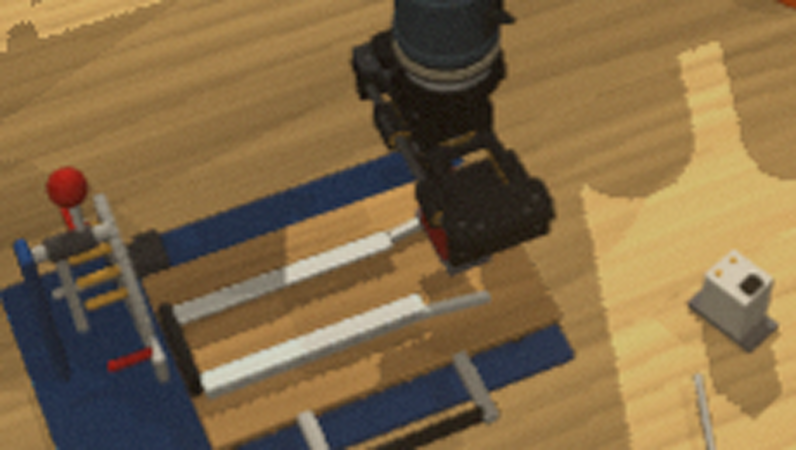

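The red module hangs above the mouth, in line with the rail. Next I'll set it down.

Request:
apply_moves --rows '[{"x":0,"y":0,"z":12,"rx":0,"ry":0,"rz":0,"claw":255},{"x":0,"y":0,"z":22,"rx":0,"ry":0,"rz":0,"claw":255},{"x":0,"y":0,"z":28,"rx":0,"ry":0,"rz":0,"claw":255},{"x":0,"y":0,"z":28,"rx":0,"ry":0,"rz":0,"claw":255}]'

```text
time_s: 11.95
position: [0.5063, -0.0097, 0.0918]
tcp_rot: [[-0.0, 1.0, -0.002], [1.0, 0.0, 0.0], [0.0, -0.002, -1.0]]
force: [-0.2, 0.1, 0.2]
opening: 0.457
grasp_force: 30.0
```

Request:
apply_moves --rows '[{"x":-5,"y":0,"z":0.5,"rx":0,"ry":0,"rz":0,"claw":255},{"x":-12,"y":0,"z":0.5,"rx":0,"ry":0,"rz":0,"claw":255},{"x":-20,"y":0,"z":0.5,"rx":0,"ry":0,"rz":0,"claw":255},{"x":-28,"y":0,"z":0.5,"rx":0,"ry":0,"rz":0,"claw":255},{"x":-36,"y":0,"z":0.5,"rx":0,"ry":0,"rz":0,"claw":255},{"x":-44,"y":0,"z":0.5,"rx":0,"ry":0,"rz":0,"claw":255},{"x":-52,"y":0,"z":0.5,"rx":0,"ry":0,"rz":0,"claw":255},{"x":-60,"y":0,"z":0.5,"rx":0,"ry":0,"rz":0,"claw":255},{"x":-60,"y":0,"z":0.5,"rx":0,"ry":0,"rz":0,"claw":255}]'

```text
time_s: 13.08
position: [0.507, -0.0706, 0.0922]
tcp_rot: [[0.001, 1.0, 0.0], [1.0, -0.001, -0.0], [-0.0, 0.0, -1.0]]
force: [0.2, 0.2, -1.7]
opening: 0.46
grasp_force: 30.0
```

Request:
apply_moves --rows '[{"x":-10,"y":0,"z":0,"rx":0,"ry":0,"rz":0,"claw":255},{"x":-20,"y":0,"z":0,"rx":0,"ry":0,"rz":0,"claw":255},{"x":-30,"y":0,"z":0,"rx":0,"ry":0,"rz":0,"claw":255},{"x":-40,"y":0,"z":0,"rx":0,"ry":0,"rz":0,"claw":255},{"x":-50,"y":0,"z":0,"rx":0,"ry":0,"rz":0,"claw":255},{"x":-60,"y":0,"z":0,"rx":0,"ry":0,"rz":0,"claw":255},{"x":-60,"y":0,"z":0,"rx":0,"ry":0,"rz":0,"claw":255},{"x":-60,"y":0,"z":0,"rx":0,"ry":0,"rz":0,"claw":200},{"x":-60,"y":0,"z":0,"rx":0,"ry":0,"rz":0,"claw":100}]'

```text
time_s: 14.2
position: [0.5068, -0.1295, 0.0922]
tcp_rot: [[-0.001, 1.0, -0.0], [1.0, 0.001, 0.0], [0.0, -0.0, -1.0]]
force: [0.4, 0.2, -0.2]
opening: 0.508
grasp_force: 0.0
```

```bash
python3 - <<'E'
from h import *
tgt([.509,.4235,.17],16.5)
E
```

```text
shift [553.    2.6 -77.7] turn [-0.   -0.   -2.74] t 14.2 f [ 0.4  0.2 -0.2] open 44.2
```

Request:
apply_moves --rows '[{"x":0,"y":0,"z":0,"rx":0,"ry":0,"rz":0,"claw":60},{"x":0,"y":0,"z":-40,"rx":0,"ry":0,"rz":0,"claw":0},{"x":0,"y":0,"z":-78,"rx":0,"ry":0,"rz":0,"claw":0},{"x":60,"y":0,"z":-78,"rx":0,"ry":0,"rz":0,"claw":0},{"x":120,"y":0,"z":-78,"rx":0,"ry":0,"rz":-1,"claw":0},{"x":180,"y":0,"z":-78,"rx":0,"ry":0,"rz":-2,"claw":0},{"x":240,"y":0,"z":-78,"rx":0,"ry":0,"rz":-2.74,"claw":0},{"x":300,"y":1,"z":-78,"rx":0,"ry":0,"rz":-2.74,"claw":0},{"x":360,"y":2,"z":-78,"rx":0,"ry":0,"rz":-2.74,"claw":0},{"x":400,"y":2,"z":-78,"rx":0,"ry":0,"rz":-2.74,"claw":0}]'

```text
time_s: 15.45
position: [0.5082, 0.2731, 0.1703]
tcp_rot: [[-0.286, 0.958, 0.001], [0.958, 0.286, 0.0], [0.0, 0.001, -1.0]]
force: [0.4, -0.9, -0.1]
opening: 0.999
grasp_force: 0.0
```

```bash
python3 - <<'E'
from h import *
np.set_printoptions(precision=4,suppress=True)
mods('m2')
tgt([.509,.4235,.17],16.5)
s=np.load('pics/m2scene.npz')['im']; cv2.imwrite('pics/c5.png',cv2.resize(s[160:310,170:490],(800,375),interpolation=cv2.INTER_CUBIC)[:,:,::-1])
E
```

```text
top 135 [268. 221.] rect [613.6 178.2] [41.4 33.4] 21.3 z 0.0537 [ 16.  38. 142.]
top 2195 [355. 255.] rect [512.2 -92.5] [184.6 272.9] 0.1 z 0.0478 [ 16. 144. 132.]
top 117 [398. 285.] rect [ 405.9 -223.4] [45.6 42.1] 10.8 z 0.0515 [128.  15.  40.]
top 69 [321. 288.] rect [399.8  13.8] [18.5 28.2] 88.7 z 0.0506 [120.  20.  53.]
scene 161 [441. 204.] rect [509.8 421.8] [43.  38.9] 14.7 z 0.0537 [ 22. 211. 206.]
scene 73 [294. 223.] rect [401.5  14. ] [32.8 20.6] 1.4 z 0.0517 [15. 53. 72.]
scene 3152 [270. 268.] rect [520.8 -93.6] [196.3 276. ] 0.2 z 0.0477 [ 17. 147. 149.]
scene 99 [211. 252.] rect [ 401.2 -221. ] [26.7 32.9] 89.7 z 0.052 [16. 57. 55.]
scene 205 [383. 260.] rect [615.6 178.6] [42. 38.] 19.7 z 0.0542 [ 19.  55. 165.]
scene 83 [278. 310.] rect [ 635.9 -125.7] [17.  80.3] 1.9 z 0.0469 [ 18. 103.  49.]
shift [142.7  43.7   0.6] turn [ 0.02 -0.01  0.04] t 15.55 f [ 0.2 -0.1  0.1] open 87.0
```

View pics/c5.png

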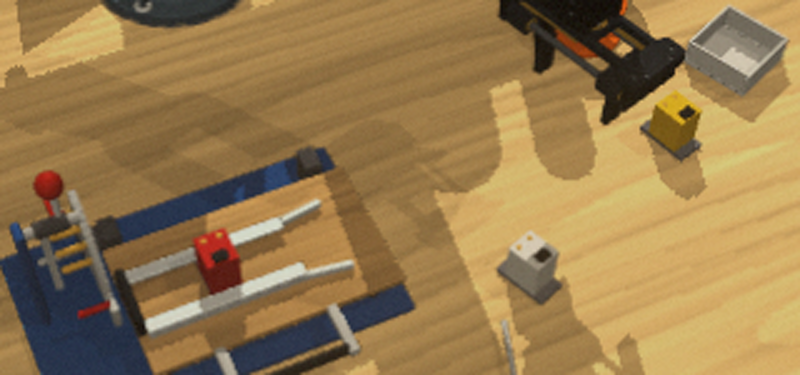

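Red sits square in the rail, toggle towards the handle (crop 218,250). Yellow and white are undisturbed.

Request:
apply_moves --rows '[{"x":60,"y":18,"z":0,"rx":0,"ry":0,"rz":0,"claw":0},{"x":115,"y":35,"z":0,"rx":0,"ry":0,"rz":0,"claw":0},{"x":142.5,"y":43.5,"z":0,"rx":0,"ry":0,"rz":0,"claw":0},{"x":142.5,"y":43.5,"z":0,"rx":0,"ry":0,"rz":0,"claw":0},{"x":142.5,"y":43.5,"z":50,"rx":0,"ry":0,"rz":0,"claw":0},{"x":142.5,"y":43.5,"z":100,"rx":0,"ry":0,"rz":0,"claw":0},{"x":142.5,"y":43.5,"z":124.5,"rx":0,"ry":0,"rz":0,"claw":0},{"x":142.5,"y":43.5,"z":124.5,"rx":0,"ry":0,"rz":0,"claw":0}]'

```text
time_s: 16.55
position: [0.5087, 0.4162, 0.0433]
tcp_rot: [[-0.282, 0.959, -0.006], [0.959, 0.282, -0.004], [-0.002, -0.006, -1.0]]
force: [-0.1, -0.0, -0.1]
opening: 0.999
grasp_force: 0.0
```

Request:
apply_moves --rows '[{"x":0,"y":0,"z":0,"rx":0,"ry":0,"rz":0,"claw":255},{"x":0,"y":0,"z":0,"rx":0,"ry":0,"rz":0,"claw":255},{"x":0,"y":0,"z":0,"rx":0,"ry":0,"rz":0,"claw":255},{"x":0,"y":0,"z":0,"rx":0,"ry":0,"rz":0,"claw":255},{"x":0,"y":0,"z":0,"rx":0,"ry":0,"rz":0,"claw":255},{"x":0,"y":0,"z":0,"rx":0,"ry":0,"rz":0,"claw":255},{"x":0,"y":0,"z":0,"rx":0,"ry":0,"rz":0,"claw":255},{"x":0,"y":0,"z":0,"rx":0,"ry":0,"rz":0,"claw":255}]'

```text
time_s: 17.55
position: [0.5101, 0.4192, 0.0458]
tcp_rot: [[-0.283, 0.959, 0.0], [0.959, 0.283, 0.0], [0.0, 0.0, -1.0]]
force: [-0.6, -0.4, 2.3]
opening: 0.458
grasp_force: 29.9
```

Request:
apply_moves --rows '[{"x":0,"y":0,"z":-40,"rx":0,"ry":0,"rz":0,"claw":255},{"x":0,"y":0,"z":-75,"rx":0,"ry":0,"rz":0,"claw":255},{"x":0,"y":0,"z":-75,"rx":0,"ry":0,"rz":0,"claw":255}]'

```text
time_s: 17.92
position: [0.5119, 0.4202, 0.1233]
tcp_rot: [[-0.283, 0.959, 0.006], [0.959, 0.283, 0.003], [0.001, 0.006, -1.0]]
force: [0.4, -0.1, -1.5]
opening: 0.458
grasp_force: 29.9
```

```bash
python3 - <<'E'
from h import *
print(read_state()['position'])
tgt([.5065,-.009,.121],0)
E
```

```text
[0.51189987 0.420154   0.12329132]
shift [-410.1 -126.7    0.9] turn [ 0.06 -0.02  2.74] t 17.925 f [ 0.4 -0.1 -1.5] open 39.8
```

Request:
apply_moves --rows '[{"x":-58,"y":-18,"z":0,"rx":0,"ry":0,"rz":0,"claw":255},{"x":-116,"y":-36,"z":0,"rx":0,"ry":0,"rz":0.5,"claw":255},{"x":-174,"y":-53,"z":0,"rx":0,"ry":0,"rz":1,"claw":255},{"x":-232,"y":-71,"z":0,"rx":0,"ry":0,"rz":1.5,"claw":255},{"x":-290,"y":-89,"z":0,"rx":0,"ry":0,"rz":2,"claw":255},{"x":-348,"y":-106,"z":0,"rx":0,"ry":0,"rz":2.5,"claw":255},{"x":-390,"y":-119,"z":0,"rx":0,"ry":0,"rz":2.74,"claw":255},{"x":-410,"y":-125,"z":0,"rx":0,"ry":0,"rz":2.74,"claw":255},{"x":-410,"y":-125,"z":0,"rx":0,"ry":0,"rz":2.74,"claw":255},{"x":-410,"y":-125,"z":0,"rx":0,"ry":0,"rz":2.74,"claw":255}]'

```text
time_s: 19.18
position: [0.5054, -0.0089, 0.1197]
tcp_rot: [[-0.0, 1.0, -0.002], [1.0, 0.0, 0.001], [0.001, -0.002, -1.0]]
force: [-0.4, 0.4, -1.8]
opening: 0.452
grasp_force: 29.9
```

```bash
python3 - <<'E'
from h import *
tgt([.5065,-.012,.0915],0); print(read_state()['position'])
E
```

```text
shift [-3.2  1.1 28.2] turn [-0.02 -0.01  0.  ] t 19.175 f [-0.4  0.4 -1.8] open 39.3
[ 0.50543266 -0.00885684  0.11974883]
```

Request:
apply_moves --rows '[{"x":-3,"y":0.5,"z":12,"rx":0,"ry":0,"rz":0,"claw":255},{"x":-3,"y":0.5,"z":22,"rx":0,"ry":0,"rz":0,"claw":255},{"x":-3,"y":0.5,"z":28.7,"rx":0,"ry":0,"rz":0,"claw":255},{"x":-3,"y":0.5,"z":28.7,"rx":0,"ry":0,"rz":0,"claw":255},{"x":-11,"y":0.5,"z":28.7,"rx":0,"ry":0,"rz":0,"claw":255},{"x":-19,"y":0.5,"z":28.7,"rx":0,"ry":0,"rz":0,"claw":255},{"x":-27,"y":0.5,"z":28.7,"rx":0,"ry":0,"rz":0,"claw":255},{"x":-35,"y":0.5,"z":28.7,"rx":0,"ry":0,"rz":0,"claw":255},{"x":-43,"y":0.5,"z":28.7,"rx":0,"ry":0,"rz":0,"claw":255},{"x":-51,"y":0.5,"z":28.7,"rx":0,"ry":0,"rz":0,"claw":255}]'

```text
time_s: 20.42
position: [0.5068, -0.0612, 0.092]
tcp_rot: [[0.0, 1.0, 0.0], [1.0, -0.0, -0.0], [-0.0, 0.0, -1.0]]
force: [-0.1, 0.0, -1.3]
opening: 0.454
grasp_force: 29.9
```

Request:
apply_moves --rows '[{"x":-8,"y":0,"z":0,"rx":0,"ry":0,"rz":0,"claw":255},{"x":-16,"y":0,"z":0,"rx":0,"ry":0,"rz":0,"claw":255},{"x":-24,"y":0,"z":0,"rx":0,"ry":0,"rz":0,"claw":255},{"x":-32,"y":0,"z":0,"rx":0,"ry":0,"rz":0,"claw":255},{"x":-40,"y":0,"z":0,"rx":0,"ry":0,"rz":0,"claw":255},{"x":-48,"y":0,"z":0,"rx":0,"ry":0,"rz":0,"claw":255},{"x":-56,"y":0,"z":0,"rx":0,"ry":0,"rz":0,"claw":255},{"x":-64,"y":0,"z":0,"rx":0,"ry":0,"rz":0,"claw":255},{"x":-70,"y":0,"z":0,"rx":0,"ry":0,"rz":0,"claw":255},{"x":-70,"y":0,"z":0,"rx":0,"ry":0,"rz":0,"claw":255}]'

```text
time_s: 21.68
position: [0.507, -0.1312, 0.092]
tcp_rot: [[0.0, 1.0, 0.0], [1.0, -0.0, -0.0], [-0.0, 0.0, -1.0]]
force: [0.2, 0.8, -1.3]
opening: 0.46
grasp_force: 29.9
```

```bash
python3 - <<'E'
from h import *
tgt([.6145,.1785,.17],21.3); print(read_state()['position'])
E
```

```text
shift [309.7 107.4 -78.1] turn [ 0.    0.   -3.55] t 21.675 f [ 0.2  0.8 -1.3] open 40.0
[ 0.50701341 -0.13120345  0.09195501]
```

Request:
apply_moves --rows '[{"x":0,"y":0,"z":0,"rx":0,"ry":0,"rz":0,"claw":180},{"x":0,"y":0,"z":0,"rx":0,"ry":0,"rz":0,"claw":100},{"x":0,"y":0,"z":-40,"rx":0,"ry":0,"rz":0,"claw":0},{"x":0,"y":0,"z":-78,"rx":0,"ry":0,"rz":0,"claw":0},{"x":58,"y":20,"z":-78,"rx":0,"ry":0,"rz":0,"claw":0},{"x":116,"y":40,"z":-78,"rx":0,"ry":0,"rz":-1,"claw":0},{"x":174,"y":60,"z":-78,"rx":0,"ry":0,"rz":-2,"claw":0},{"x":210,"y":73,"z":-78,"rx":0,"ry":0,"rz":-3,"claw":0},{"x":220,"y":76,"z":-78,"rx":0,"ry":0,"rz":-3.55,"claw":0}]'

```text
time_s: 22.8
position: [0.5834, 0.0925, 0.1702]
tcp_rot: [[-0.369, 0.929, 0.001], [0.929, 0.369, 0.0], [-0.0, 0.001, -1.0]]
force: [0.7, -0.4, 0.2]
opening: 0.995
grasp_force: 0.0
```

```bash
python3 - <<'E'
from h import *
np.set_printoptions(precision=4,suppress=True)
mods('m3')
tgt([.6145,.1785,.17],21.3)
s=np.load('pics/m3scene.npz')['im']; cv2.imwrite('pics/c6.png',cv2.resize(s[160:310,170:490],(800,375),interpolation=cv2.INTER_CUBIC)[:,:,::-1])
E
```

```text
top 1923 [355. 255.] rect [512.7 -93.5] [271.8 187.5] 89.7 z 0.048 [ 16. 142. 127.]
top 117 [398. 285.] rect [ 411.3 -223.2] [51.  41.6] 10.2 z 0.0512 [135.  14.  38.]
top 69 [321. 287.] rect [399.7  13.8] [18.5 28.5] 88.7 z 0.0516 [126.  19.  57.]
scene 69 [293. 223.] rect [403.7  14.9] [32.8 21.4] 0.3 z 0.0517 [16. 50. 76.]
scene 3072 [272. 270.] rect [534. -94.] [275.8 223.1] 89.9 z 0.0477 [ 17.  146.5 138. ]
scene 98 [211. 252.] rect [ 401.2 -221. ] [31.4 27.2] 1.4 z 0.0516 [15.  60.  51.5]
scene 196 [383. 260.] rect [616.2 178.6] [43.1 37.9] 23.8 z 0.0546 [ 19.   51.5 204.5]
shift [69.6 61.3  0. ] turn [0.01 0.   0.03] t 22.9 f [-0.5 -0.9 -0.1] open 86.9
```

View pics/c6.png

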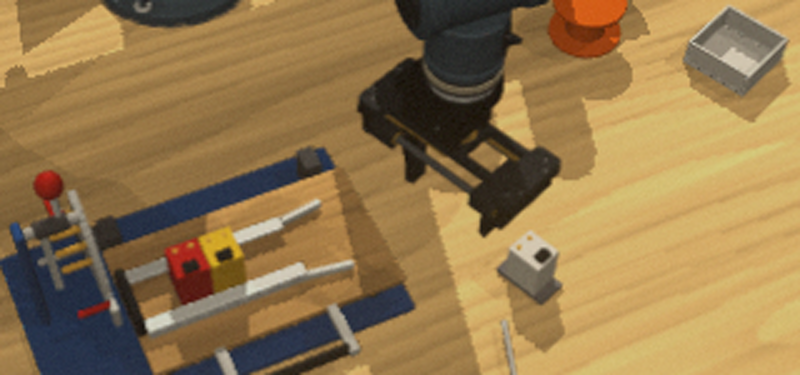

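Request:
apply_moves --rows '[{"x":50,"y":44,"z":0,"rx":0,"ry":0,"rz":0,"claw":0},{"x":69.5,"y":61,"z":0,"rx":0,"ry":0,"rz":0,"claw":0},{"x":69.5,"y":61,"z":0,"rx":0,"ry":0,"rz":0,"claw":0},{"x":69.5,"y":61,"z":0,"rx":0,"ry":0,"rz":0,"claw":0}]'

```text
time_s: 23.4
position: [0.6137, 0.1752, 0.1697]
tcp_rot: [[-0.362, 0.932, -0.001], [0.932, 0.362, -0.001], [-0.0, -0.002, -1.0]]
force: [0.6, 0.5, 0.4]
opening: 0.998
grasp_force: 0.0
```

```bash
python3 - <<'E'
from h import *
tgt([.6145,.1785,.0457],21.5);print(read_state()['position'])
E
```

```text
shift [  2.8   2.2 124. ] turn [-0.02  0.   -0.04] t 23.4 f [0.6 0.5 0.4] open 86.8
[0.61368346 0.17518643 0.16969466]
```

Request:
apply_moves --rows '[{"x":3,"y":1,"z":50,"rx":0,"ry":0,"rz":0,"claw":0},{"x":3,"y":1,"z":100,"rx":0,"ry":0,"rz":0,"claw":0},{"x":3,"y":1,"z":124.5,"rx":0,"ry":0,"rz":0,"claw":0},{"x":3,"y":1,"z":124.5,"rx":0,"ry":0,"rz":0,"claw":0}]'

```text
time_s: 23.9
position: [0.6121, 0.1776, 0.0433]
tcp_rot: [[-0.361, 0.932, -0.006], [0.932, 0.361, -0.001], [0.001, -0.006, -1.0]]
force: [-0.7, 0.4, 0.2]
opening: 0.998
grasp_force: 0.0
```

Request:
apply_moves --rows '[{"x":0,"y":0,"z":0,"rx":0,"ry":0,"rz":0,"claw":255},{"x":0,"y":0,"z":0,"rx":0,"ry":0,"rz":0,"claw":255},{"x":0,"y":0,"z":0,"rx":0,"ry":0,"rz":0,"claw":255},{"x":0,"y":0,"z":0,"rx":0,"ry":0,"rz":0,"claw":255},{"x":0,"y":0,"z":0,"rx":0,"ry":0,"rz":0,"claw":255},{"x":0,"y":0,"z":0,"rx":0,"ry":0,"rz":0,"claw":255},{"x":0,"y":0,"z":0,"rx":0,"ry":0,"rz":0,"claw":255},{"x":0,"y":0,"z":0,"rx":0,"ry":0,"rz":0,"claw":255}]'

```text
time_s: 24.9
position: [0.6143, 0.1797, 0.0456]
tcp_rot: [[-0.363, 0.932, 0.0], [0.932, 0.363, 0.0], [0.0, 0.0, -1.0]]
force: [-0.2, -0.6, 1.8]
opening: 0.461
grasp_force: 30.0
```

```bash
python3 - <<'E'
from h import *
tgt([.5068,-.010,.121],0);print(read_state()['position'])
E
```

```text
shift [-137.7 -169.   -75.5] turn [ 0.   -0.    3.55] t 24.9 f [-0.2 -0.6  1.8] open 40.1
[0.61425724 0.17966612 0.0455519 ]
```

Request:
apply_moves --rows '[{"x":0,"y":0,"z":-40,"rx":0,"ry":0,"rz":0,"claw":255},{"x":0,"y":0,"z":-75.5,"rx":0,"ry":0,"rz":0,"claw":255},{"x":-37,"y":-46,"z":-75.5,"rx":0,"ry":0,"rz":1,"claw":255},{"x":-74,"y":-92,"z":-75.5,"rx":0,"ry":0,"rz":2,"claw":255},{"x":-111,"y":-137,"z":-75.5,"rx":0,"ry":0,"rz":3,"claw":255},{"x":-138,"y":-169,"z":-75.5,"rx":0,"ry":0,"rz":3.55,"claw":255},{"x":-138,"y":-169,"z":-75.5,"rx":0,"ry":0,"rz":3.55,"claw":255},{"x":-138,"y":-169,"z":-75.5,"rx":0,"ry":0,"rz":3.55,"claw":255},{"x":-138,"y":-169,"z":-75.5,"rx":0,"ry":0,"rz":3.55,"claw":255}]'

```text
time_s: 26.02
position: [0.5076, -0.0095, 0.1209]
tcp_rot: [[-0.002, 1.0, 0.001], [1.0, 0.002, 0.0], [0.0, 0.001, -1.0]]
force: [0.2, 0.6, -1.5]
opening: 0.459
grasp_force: 30.0
```

```bash
python3 - <<'E'
from h import *
tgt([.5067,-.012,.0918],0);print(read_state()['position'])
E
```

```text
shift [-2.5 -0.9 29.1] turn [ 0.01 -0.    0.02] t 26.025 f [ 0.2  0.6 -1.5] open 39.9
[ 0.50760935 -0.00952666  0.12089698]
```

Request:
apply_moves --rows '[{"x":-2,"y":-0.5,"z":12,"rx":0,"ry":0,"rz":0,"claw":255},{"x":-2,"y":-0.5,"z":22,"rx":0,"ry":0,"rz":0,"claw":255},{"x":-2,"y":-0.5,"z":29,"rx":0,"ry":0,"rz":0,"claw":255},{"x":-2,"y":-0.5,"z":29,"rx":0,"ry":0,"rz":0,"claw":255},{"x":-11,"y":-0.5,"z":29,"rx":0,"ry":0,"rz":0,"claw":255},{"x":-19,"y":-0.5,"z":29,"rx":0,"ry":0,"rz":0,"claw":255},{"x":-27,"y":-0.5,"z":29,"rx":0,"ry":0,"rz":0,"claw":255},{"x":-35,"y":-0.5,"z":29,"rx":0,"ry":0,"rz":0,"claw":255},{"x":-43,"y":-0.5,"z":29,"rx":0,"ry":0,"rz":0,"claw":255},{"x":-51,"y":-0.5,"z":29,"rx":0,"ry":0,"rz":0,"claw":255}]'

```text
time_s: 27.28
position: [0.5064, -0.062, 0.092]
tcp_rot: [[0.0, 1.0, 0.0], [1.0, -0.0, -0.0], [-0.0, 0.0, -1.0]]
force: [0.4, 0.1, -2.3]
opening: 0.454
grasp_force: 30.0
```

Request:
apply_moves --rows '[{"x":-8,"y":0,"z":0,"rx":0,"ry":0,"rz":0,"claw":255},{"x":-16,"y":0,"z":0,"rx":0,"ry":0,"rz":0,"claw":255},{"x":-24,"y":0,"z":0,"rx":0,"ry":0,"rz":0,"claw":255},{"x":-32,"y":0,"z":0,"rx":0,"ry":0,"rz":0,"claw":255},{"x":-40,"y":0,"z":0,"rx":0,"ry":0,"rz":0,"claw":255},{"x":-48,"y":0,"z":0,"rx":0,"ry":0,"rz":0,"claw":255},{"x":-56,"y":0,"z":0,"rx":0,"ry":0,"rz":0,"claw":255},{"x":-64,"y":0,"z":0,"rx":0,"ry":0,"rz":0,"claw":255},{"x":-68,"y":0,"z":0,"rx":0,"ry":0,"rz":0,"claw":255},{"x":-68,"y":0,"z":0,"rx":0,"ry":0,"rz":0,"claw":255}]'

```text
time_s: 28.52
position: [0.5067, -0.1301, 0.092]
tcp_rot: [[0.0, 1.0, 0.001], [1.0, -0.0, -0.001], [-0.001, 0.001, -1.0]]
force: [-0.7, 1.2, -2.2]
opening: 0.457
grasp_force: 30.0
```

Request:
apply_moves --rows '[{"x":-2,"y":0,"z":0,"rx":0,"ry":0,"rz":0,"claw":255},{"x":-4,"y":0,"z":0,"rx":0,"ry":0,"rz":0,"claw":255},{"x":-5,"y":0,"z":0,"rx":0,"ry":0,"rz":0,"claw":255}]'

```text
time_s: 28.9
position: [0.5063, -0.1341, 0.0919]
tcp_rot: [[-0.0, 1.0, -0.0], [1.0, 0.0, 0.001], [0.001, -0.0, -1.0]]
force: [0.9, 4.2, 0.5]
opening: 0.456
grasp_force: 30.0
```

Request:
apply_moves --rows '[{"x":-1,"y":0,"z":0,"rx":0,"ry":0,"rz":0,"claw":255},{"x":-2,"y":0,"z":0,"rx":0,"ry":0,"rz":0,"claw":255},{"x":-2,"y":0,"z":0,"rx":0,"ry":0,"rz":0,"claw":255}]'

```text
time_s: 29.28
position: [0.5061, -0.1341, 0.0919]
tcp_rot: [[0.0, 1.0, -0.001], [1.0, -0.0, 0.003], [0.003, -0.001, -1.0]]
force: [2.3, 8.6, 1.0]
opening: 0.458
grasp_force: 30.0
```

Request:
apply_moves --rows '[{"x":0,"y":0,"z":0,"rx":0,"ry":0,"rz":0,"claw":200},{"x":0,"y":0,"z":0,"rx":0,"ry":0,"rz":0,"claw":120},{"x":0,"y":0,"z":0,"rx":0,"ry":0,"rz":0,"claw":60},{"x":0,"y":0,"z":-40,"rx":0,"ry":0,"rz":0,"claw":60},{"x":0,"y":0,"z":-80,"rx":0,"ry":0,"rz":0,"claw":0},{"x":60,"y":0,"z":-80,"rx":0,"ry":0,"rz":0,"claw":0},{"x":120,"y":0,"z":-80,"rx":0,"ry":0,"rz":0,"claw":0},{"x":180,"y":0,"z":-80,"rx":0,"ry":0,"rz":0,"claw":0},{"x":240,"y":0,"z":-80,"rx":0,"ry":0,"rz":0,"claw":0}]'

```text
time_s: 30.4
position: [0.5069, 0.1047, 0.1723]
tcp_rot: [[0.001, 1.0, 0.002], [1.0, -0.001, -0.001], [-0.001, 0.002, -1.0]]
force: [-0.1, -0.6, 0.4]
opening: 0.998
grasp_force: 0.0
```

```bash
python3 - <<'E'
from h import *
np.set_printoptions(precision=4,suppress=True)
for n in('top','scene'):
    im,d=grab(n,'m4'+n); W=cloud(n,d); X,Y,Z=W[...,0],W[...,1],W[...,2]
    hsv=cv2.cvtColor(im,cv2.COLOR_RGB2HSV)
    t=(X>.47)&(X<.54)&(Y>-.26)&(Y<.03)&(Z>.092)&(Z<.107)
    for nm,k in(('red',((hsv[...,0]<8)|(hsv[...,0]>170))&(hsv[...,1]>120)),('yel',(hsv[...,0]>17)&(hsv[...,0]<32)&(hsv[...,1]>120)),('wht',hsv[...,1]<80)):
        q=t&k
        if q.sum()>5: print(n,nm,q.sum(),W[q].mean(0),np.percentile(W[q],[2,98],0)[:,1])
tgt([.636,-.1005,.13],0)
a=np.load('pics/m4top.npz')['im'][210:310,330:440]; b=np.load('pics/m4scene.npz')['im'][210:310,190:300]
cv2.imwrite('pics/c7.png',np.hstack([cv2.resize(x,(400,364),interpolation=cv2.INTER_CUBIC) for x in(a,b)])[:,:,::-1])
E
```

```text
top red 106 [ 0.5061 -0.2056  0.0991] [-0.2199 -0.1903]
top yel 148 [ 0.5048 -0.1695  0.0989] [-0.1853 -0.1537]
top wht 153 [ 0.5046 -0.1385  0.099 ] [-0.2057 -0.1186]
scene red 171 [ 0.5093 -0.2052  0.0991] [-0.2214 -0.1888]
scene yel 191 [ 0.5086 -0.1691  0.0991] [-0.1854 -0.1514]
scene wht 208 [ 0.5084 -0.1452  0.0993] [-0.2434 -0.1189]
shift [-209.7  128.8   42. ] turn [ 0.01 -0.01  0.06] t 30.5 f [ 0.1  0.1 -0.1] open 87.0
```

View pics/c7.png

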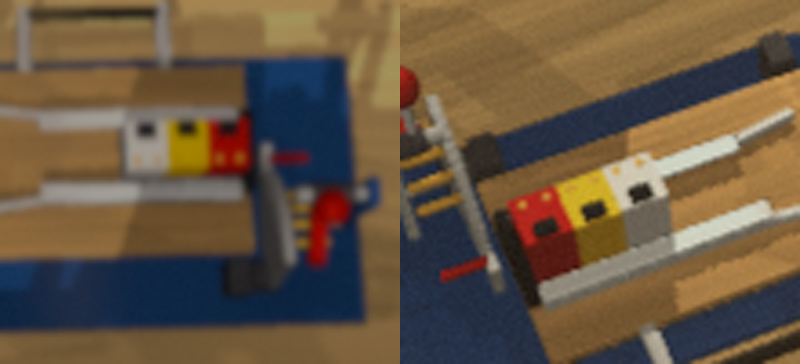

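Red, yellow and white sit against the stop with no gaps, all toggles towards the handle. Next I'll grip the handle.

Request:
apply_moves --rows '[{"x":-50,"y":30,"z":0,"rx":0,"ry":0,"rz":0,"claw":167},{"x":-100,"y":61,"z":0,"rx":0,"ry":0,"rz":0,"claw":167},{"x":-150,"y":92,"z":0,"rx":0,"ry":0,"rz":0,"claw":167},{"x":-190,"y":117,"z":0,"rx":0,"ry":0,"rz":0,"claw":167},{"x":-209,"y":129,"z":0,"rx":0,"ry":0,"rz":0,"claw":167},{"x":-209,"y":129,"z":42,"rx":0,"ry":0,"rz":0,"claw":167},{"x":-209,"y":129,"z":42,"rx":0,"ry":0,"rz":0,"claw":167},{"x":-209,"y":129,"z":42,"rx":0,"ry":0,"rz":0,"claw":167}]'

```text
time_s: 31.5
position: [0.6355, -0.106, 0.1305]
tcp_rot: [[0.0, 1.0, 0.0], [1.0, -0.0, -0.0], [-0.0, 0.0, -1.0]]
force: [0.2, 0.8, 0.7]
opening: 0.353
grasp_force: 0.0
```

```bash
python3 - <<'E'
from h import *
tgt([.636,-.1005,.0465],0);print(read_state()['position'])
arc(0,[.08,.16,.24,.32,.40,.48,.54,.6,.66,.7]); arc(.7,[.74,.79])
E
```

```text
shift [ 5.5  0.5 84. ] turn [ 0.  0. -0.] t 31.5 f [0.2 0.8 0.7] open 30.7
[ 0.63547373 -0.10599519  0.13051071]
0.08 [ -0.8 -18.8] | 0.16 [ -3.  -37.4] | 0.24 [ -6.7 -55.9] | 0.32 [-11.9 -73.9] | 0.4 [-18.6 -91.5] | 0.48 [ -26.6 -108.5] | 0.54 [ -33.4 -120.8] | 0.6 [ -41.  -132.7] | 0.66 [ -49.4 -144.1] | 0.7 [ -55.3 -151.4] | 
0.74 [-6.2 -7.1] | 0.79 [-14.3 -15.5] |
```

Request:
apply_moves --rows '[{"x":5,"y":0.5,"z":40,"rx":0,"ry":0,"rz":0,"claw":167},{"x":5,"y":0.5,"z":70,"rx":0,"ry":0,"rz":0,"claw":167},{"x":5,"y":0.5,"z":84,"rx":0,"ry":0,"rz":0,"claw":167},{"x":5,"y":0.5,"z":84,"rx":0,"ry":0,"rz":0,"claw":255},{"x":5,"y":0.5,"z":84,"rx":0,"ry":0,"rz":0,"claw":255},{"x":5,"y":0.5,"z":84,"rx":0,"ry":0,"rz":0,"claw":255},{"x":5,"y":0.5,"z":84,"rx":0,"ry":0,"rz":0,"claw":255}]'

```text
time_s: 32.38
position: [0.6362, -0.1007, 0.0474]
tcp_rot: [[-0.0, 1.0, 0.001], [1.0, 0.0, -0.001], [-0.001, 0.001, -1.0]]
force: [-3.2, -0.7, 7.2]
opening: 0.127
grasp_force: 30.0
```

Request:
apply_moves --rows '[{"x":0,"y":-1,"z":-19,"rx":0,"ry":0,"rz":0,"claw":255},{"x":0,"y":-3,"z":-37,"rx":0,"ry":0,"rz":0,"claw":255},{"x":0,"y":-7,"z":-56,"rx":0,"ry":0,"rz":0,"claw":255},{"x":0,"y":-12,"z":-74,"rx":0,"ry":0,"rz":0,"claw":255},{"x":0,"y":-18.5,"z":-91.5,"rx":0,"ry":0,"rz":0,"claw":255},{"x":0,"y":-26.5,"z":-108.5,"rx":0,"ry":0,"rz":0,"claw":255},{"x":0,"y":-33.5,"z":-121,"rx":0,"ry":0,"rz":0,"claw":255},{"x":0,"y":-41,"z":-132.5,"rx":0,"ry":0,"rz":0,"claw":255},{"x":0,"y":-49.5,"z":-144,"rx":0,"ry":0,"rz":0,"claw":255},{"x":0,"y":-55,"z":-151.5,"rx":0,"ry":0,"rz":0,"claw":255}]'

```text
time_s: 33.62
position: [0.5827, -0.1008, 0.2003]
tcp_rot: [[0.0, 1.0, 0.007], [1.0, -0.0, -0.002], [-0.002, 0.007, -1.0]]
force: [6.0, -0.6, -1.7]
opening: 0.127
grasp_force: 30.0
```

```bash
python3 - <<'E'
from h import *
board()
E
```

```text
ball 94 [ 0.44910094 -0.2655901   0.19995593] theta from tcp 0.7100940387658645 0.23789326661694543 p [ 0.5820946  -0.10077903  0.20108383] f [ 4.57430038  0.45912344 -0.07362088] g 29.99609738588333 33.675
```

Request:
apply_moves --rows '[{"x":0,"y":-4,"z":-4.5,"rx":0,"ry":0,"rz":0,"claw":255},{"x":0,"y":-9,"z":-10,"rx":0,"ry":0,"rz":0,"claw":255},{"x":0,"y":-14,"z":-15.5,"rx":0,"ry":0,"rz":0,"claw":255},{"x":0,"y":-14,"z":-15.5,"rx":0,"ry":0,"rz":0,"claw":255}]'

```text
time_s: 34.17
position: [0.5692, -0.1008, 0.2158]
tcp_rot: [[0.0, 1.0, 0.008], [1.0, -0.0, -0.002], [-0.002, 0.008, -1.0]]
force: [6.7, -0.9, 0.5]
opening: 0.122
grasp_force: 30.0
```

```bash
python3 - <<'E'
from h import *
board()
E
```

```text
ball 95 [ 0.44572688 -0.26575412  0.19928719] theta from tcp 0.7915175634341839 0.23850297113964958 p [ 0.5693119  -0.10081884  0.21567592] f [ 6.83759563 -0.53968581 -0.09801484] g 29.996122419834137 34.225
```

Request:
apply_moves --rows '[{"x":0,"y":4,"z":4,"rx":0,"ry":0,"rz":0,"claw":255},{"x":0,"y":8,"z":8.5,"rx":0,"ry":0,"rz":0,"claw":255},{"x":0,"y":11,"z":12,"rx":0,"ry":0,"rz":0,"claw":255},{"x":0,"y":13,"z":14,"rx":0,"ry":0,"rz":0,"claw":255},{"x":0,"y":14,"z":15.5,"rx":0,"ry":0,"rz":0,"claw":255},{"x":0,"y":14,"z":15.5,"rx":0,"ry":0,"rz":0,"claw":255}]'

```text
time_s: 34.98
position: [0.5823, -0.1009, 0.2011]
tcp_rot: [[-0.0, 1.0, 0.005], [1.0, 0.0, -0.002], [-0.002, 0.005, -1.0]]
force: [2.6, 0.3, 10.5]
opening: 0.128
grasp_force: 30.0
```

```bash
python3 - <<'E'
from h import *
board()
E
```

```text
ball 93 [ 0.44357004 -0.26545735  0.19846358] theta from tcp 0.7097822100547746 0.23806641580088617 p [ 0.58227429 -0.10088399  0.20114041] f [ 2.31184149 -1.18788537  9.82945368] g 30.000288784503937 35.025
```

The pawl holds the board: the upward force appears at 0.70. I'll release now.

Request:
apply_moves --rows '[{"x":0,"y":0,"z":-1,"rx":0,"ry":0,"rz":0,"claw":225},{"x":0,"y":0,"z":-1,"rx":0,"ry":0,"rz":0,"claw":180},{"x":0,"y":0,"z":-1,"rx":0,"ry":0,"rz":0,"claw":167},{"x":0,"y":0,"z":-1,"rx":0,"ry":0,"rz":0,"claw":167},{"x":0,"y":0,"z":-30,"rx":0,"ry":0,"rz":0,"claw":167},{"x":0,"y":0,"z":-70,"rx":0,"ry":0,"rz":0,"claw":167},{"x":0,"y":0,"z":-110,"rx":0,"ry":0,"rz":0,"claw":167},{"x":60,"y":0,"z":-110,"rx":0,"ry":0,"rz":0,"claw":167},{"x":120,"y":0,"z":-110,"rx":0,"ry":0,"rz":0,"claw":167},{"x":180,"y":0,"z":-110,"rx":0,"ry":0,"rz":0,"claw":167}]'

```text
time_s: 36.28
position: [0.58, 0.0811, 0.3071]
tcp_rot: [[0.001, 1.0, -0.002], [1.0, -0.001, 0.0], [0.0, -0.002, -1.0]]
force: [1.0, -0.7, -1.1]
opening: 0.349
grasp_force: 0.0
```

```bash
python3 - <<'E'
from h import *
im,d=grab('scene','fin'); W=cloud('scene',d); X,Y,Z=W[...,0],W[...,1],W[...,2]
v=np.median(im.astype(int)[...,:],-1)
h=(X>.55)&(X<.75)&(Y>-.2)&(Y<0)&(Z>.05)&(im.max(-1)<60)&(Z<.25); print(h.sum(),W[h].mean(0), read_state()['force'])
cv2.imwrite('pics/c8.png',cv2.resize(im[150:370,60:480],(800,419))[:,:,::-1])
E
```

```text
233 [ 0.58463255 -0.10084612  0.19449124] [0.45782297 3.71006826 0.32090579]
```

View pics/c8.png

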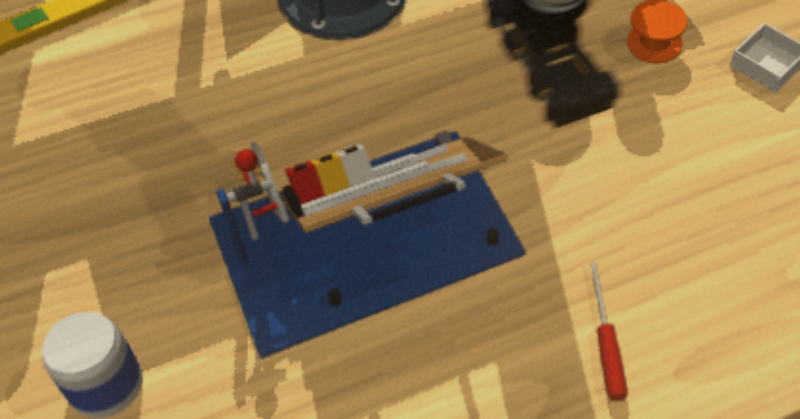

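The board rests at the same height as at the start (handle z 0.1945, third notch), and the modules are in place. I'm handing in.

```bash
python3 -c "
from rig import hand_in; print(hand_in())"
```

```text
the job is handed in; nothing more can be done
None
```

The job is handed in: red, yellow and white (green and blue were absent) are in the rail against the stop with no visible gaps, toggles to the handle; the board rests in its third notch, and the tin, reel, back box and screwdriver were left alone.

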